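# Press the leather tools home in their cutout tray

### The job

Put the leather tools away: lay the red awl and the strap-end punch each into its own matching cutout in the dark foam tray, the right way round, and press each down past the rubber nubs until it sits fully home, flat on the floor of its recess. Leave the hammer, the jar and the steel block where they are, and let go of the tools.

Things in the scene. Friction and masses are not known exactly. Their poses are not given: they have to be found in the camera images.
- awl: Awl: dark red haft, brass ferrule, thin steel blade; 130 mm long, 26 mm high, about 90 g. Origin: under mid-length, on the underside; x from butt to point, z up. Haft bulb x -65 to -13, 34 mm wide, flat upright sides x -56 to -18 (grip across y near x -40, about the centre of mass); neck to x 10, 20 mm wide; ferrule to x 20, 14 wide; blade to x 65, 5 wide, 9 to 15 mm above the underside.
- punch: Strap-end punch: dark grey straight shaft with two narrow brass bands, wide bright steel head with cut corners; 130 mm long, 26 mm high, about 120 g. Origin: under mid-length, on the underside; x from the struck end of the shaft to the head, z up. Shaft x -65 to 28, 20 mm wide, flat upright sides (grip across y near x 5, about the centre of mass); head x 28 to 65, 40 mm wide.
- tray: Charcoal foam tool tray fixed to the bench, 175 (x) by 185 (y) by 17 mm high; two cutouts with a teal floor, along tray x, 12 mm deep, 2 mm wider than the tool all round. Origin: middle of its underside, z up. Awl cutout at y +42 mm, blade slot towards tray +x; punch cutout at y -42 mm, wide head end towards tray -x. Seated tools stand 14 mm proud, so the upper part of their sides stays free to grip.
- awl_bed (a point): Middle of the awl cutout, on its floor: tray x 0, y +42, z 5 mm; axes as the tray's. The seated awl's origin lies here, awl x along tray +x. Two sprung rubber nubs beside the bulb, 40 mm from here towards the butt end, hold an unpressed tool about 3 to 5 mm above the floor; 5 to 15 N downward takes it past them, then light friction keeps it.
- awl_bed_tip (a point): Where the awl's point (point awl_tip) must be when seated: tray x +65, y +42, z 18 mm.
- awl_bed_butt (a point): Where the awl's butt end (point awl_butt) must be when seated: tray x -65, y +42, z 18 mm.
- punch_bed (a point): Middle of the punch cutout, on its floor: tray x 0, y -42, z 5 mm; axes as the tray's. The seated punch's origin lies here, punch x along tray -x. Two sprung rubber nubs beside the shaft, 5 mm from here towards the head end, hold an unpressed tool about 3 to 5 mm above the floor; 5 to 15 N downward takes it past them, then light friction keeps it.
- punch_bed_tip (a point): Where the end of the punch's head (point punch_tip) must be when seated: tray x -65, y -42, z 18 mm.
- punch_bed_butt (a point): Where the struck end of the punch (point punch_butt) must be when seated: tray x +65, y -42, z 18 mm.
- awl_tip (a point): Point end of the awl: at x 65 mm, 13 mm above its underside. The lowest 6 mm of the awl's haft taper in by 3 mm a side as a lead-in.
- awl_butt (a point): Butt end of the awl: at x -65 mm, 13 mm above its underside.
- punch_tip (a point): Head end of the punch: at x 65 mm, 13 mm above its underside. The lowest 6 mm of the punch taper in by 3 mm a side as a lead-in.
- punch_butt (a point): Struck end of the punch: at x -65 mm, 13 mm above its underside.
- hammer: Bystander, to be left alone: hammer with a pale wooden handle, 240 mm long, lying crosswise beyond the tray. Origin: middle of its length.
- jar: Bystander, to be left alone: closed amber jar with a black cap, 56 mm across, 60 mm high, standing on the left. Origin: centre of its underside.
- block: Bystander, to be left alone: steel block 70 by 55 by 22 mm on the right. Origin: centre of its underside.
There are look-alikes about, which are no part of the job. There is more than one size of the awl; the one meant has the size given above.

How it is judged:
By the outcome, as a careful person would: the job done as asked, in the order asked, and still so for the second after the job is handed in, with the robot touching nothing.
It also fails if it takes over 72 s, if anything falls off the work surface, if the arm or the gripper's body presses on something with over 40 N, if the wrist force passes 120 N, or if a joint passes its speed limit or range.

### The arm

A 7-joint arm with a two-finger parallel gripper is mounted at the origin on the work surface. World frame = base frame: x ahead of the robot, y to its left, z up, the work surface at z = 0. Lengths are in m, angles in degrees, forces in N, time in s.
With the tool pointing down it reaches from about 0.425 to 0.975 m from the base axis. Payload 16.7 kg.
Tool frame: the origin (TCP) lies at the centre of the arm's flange, where the gripper is bolted on; the fingertips stand ahead of it and the grasp point (between the pads) lies 155 mm ahead of it (manip.tip_reach is the z of the fingertips in the tool frame, in m); z points along the fingers, y is the direction in which the jaws open and shut (so a half turn about z gives the same grasp; the last joint's range is limited). The gripper opens to 85 mm and grips with 20 to 120 N. Pads are 22 mm wide; open, the fingers measure 114 mm over their backs; the gripper's body (76 mm by 85 mm) begins 54 mm behind the grasp point. The pads swing forward as they close: fully open they stand 13 mm farther back than shut.
Start: joints at [67.122, 24.414, 4.234, 92.017, -1.954, 63.644, -3.845], TCP at [0.167, -0.654, 0.405] pointing down, gripper open.
Joint ranges: [-163.25, 163.25], [-28.42, 122.38], [-70.27, 78.77], [12.13, 141.07], [-58.53, 238.53], [9.26, 117.41], [-156.51, 156.51]. Speed limits (degrees/s): [108.29, 108.29, 136.94, 136.94, 172.46, 172.46, 172.46].

### API

Orientations are given as a 3x3 rotation matrix whose columns are the frame's x, y, z axes.
In Python, from station import telemetry, vision, job_done, manip gives the robot as it stands.
- The arm moves only by the tool send_rows, never from a script. Its argument "commands" is a list of rows, each an object with "delta_pos": the shift along the tool's x, y, z in mm, a list of three; "turn": the turn, a rotation vector about the tool's x, y, z in rad, a list of three; "hand": the opening, from 0 (shut) to 1 (fully open). A call has exactly 8 rows; each row is the pose to reach, as a shift and turn from the pose commanded when the call began, along the tool's axes at that moment; what a row does not reach only later rows make up. A row lasts 1/8 s, in which the tool goes at most 62.5 mm and 10.7 degrees, less where a joint would pass 70% of its speed; a pose out of reach is approached as far as the arm can. A call with a gripper value outside its range is refused whole. The fingers move at their own pace and stop on an object; "force" is the grip in N (left out, the last holds). Time passes only in rows, so rows that repeat a pose let the fingers close, or fill a call up. It gives the time, the measured TCP pose, the force and the opening at its end, in the units of the state.
- telemetry.state(): the state, without advancing time (a new reading comes with each control period).
- vision.snapshot(name): name is "scene" or "top"; returns a dict with "img" (480x640x3 uint8, blue, green, red), "K" (3x3 intrinsics, pixels), "dist_coeffs" ([k1, k2, p1, p2, k3] as OpenCV has them; the pictures are not rectified), "rvec" (rotation vector, rad) and "tvec" (3), from world to camera coordinates, as OpenCV has them. Camera axes: x right, y down, z forward; pixel columns grow to the right and rows downward; lengths in m; the calibration is good to about 2 mm. A picture is of the moment at which its call begins. There is no depth.
- job_done(): hands the job in, once; it reports no verdict.
The state is a dict: "t": time; "joint_positions": joint angles; "qvel": joint speeds; "effort": joint torques, N m; "eef_pos": TCP position; "eef_rot": TCP orientation; "ft_force": force on the tool from outside, world axes, zero at the start; "torque": the same for the moment, N m; "grip_width": finger opening in m.
Only numpy, scipy, OpenCV 4.12 (cv2) and the standard library are available. Lean on these libraries where they do the work, as an engineer would, in place of code of your own. Each camera call takes 0.05 s, during which the arm holds its last target.

## Working session

There is one attempt and no reset: what is moved stays moved. The work goes in short steps, Python scripts to look and compute and a tool call to move; the robot and the scene stay as the last step left them, time stands still between calls to the robot, and variables do not carry over. Pictures are saved under pics/ and viewed, and the job is handed in when it is done.

Besides the shell and the picture viewer there is one more tool, called after "Call:" as a command line: name --argument value ..., lists and objects as JSON in quotes. send_rows: Moves the arm, as the interface text tells. Its arguments: {"type":"object","properties":{"commands":{"type":"array","items":{"type":"object","properties":{"delta_pos":{"type":"array","items":{"type":"number"}},"turn":{"type":"array","items":{"type":"number"}},"hand":{"type":"number"}}}},"force":{"type":"number"}},"required":["commands"]}

```bash
ls; mkdir -p pics; python3 - <<'E'
from station import telemetry, vision, manip
import cv2,numpy as np
s=telemetry.state()
print({k:np.round(v,4).tolist() for k,v in s.items()}); print(manip.tip_reach)
for n in("scene","top"):
    d=vision.snapshot(n); cv2.imwrite(f"pics/{n}0.png",d["img"])
    R=cv2.Rodrigues(d["rvec"])[0]; print(n,d["K"],d["dist_coeffs"],"cam",-R.T@np.ravel(d["tvec"]),R)
E
```

```text
pics
{'t': 0.0, 'joint_positions': [67.1216, 24.4511, 4.2302, 92.052, -1.9542, 63.6443, -3.8423], 'qvel': [-0.0696, 0.008, -0.0354, -0.0104, -0.0223, 0.0085, -0.017], 'effort': [0.0001, -94.9831, 3.7606, -46.3512, 0.0192, 0.0102, -0.0], 'eef_pos': [0.1668, -0.6539, 0.404], 'eef_rot': [[0.969, 0.2472, -0.0004], [0.2472, -0.969, 0.0012], [-0.0001, -0.0013, -1.0]], 'ft_force': [-0.4361, -0.2886, 0.8433], 'torque': [0.0122, 0.0347, 0.004], 'grip_width': 0.0855}
0.1734
scene [[498.81806364   0.         321.1865533 ]
 [  0.         498.81806364 244.42031609]
 [  0.           0.           1.        ]] [-0.02116441  0.          0.          0.          0.        ] cam [1.13917729 0.04317604 0.95309052] [[-0.02592004  0.99965991  0.00286573]
 [ 0.85704268  0.02369763 -0.51470018]
 [-0.51459304 -0.01088499 -0.85736545]]
top [[501.5744253    0.         326.00602205]
 [  0.         501.5744253  247.58598706]
 [  0.           0.           1.        ]] [0.04273335 0.         0.         0.         0.        ] cam [0.32563443 0.01955758 1.25825316] [[ 1.64558498e-02 -9.99856942e-01  3.91162174e-03]
 [-9.78278970e-01 -1.69089792e-02 -2.06601896e-01]
 [ 2.06638481e-01 -4.26847532e-04 -9.78417271e-01]]
```

View pics/scene0.png

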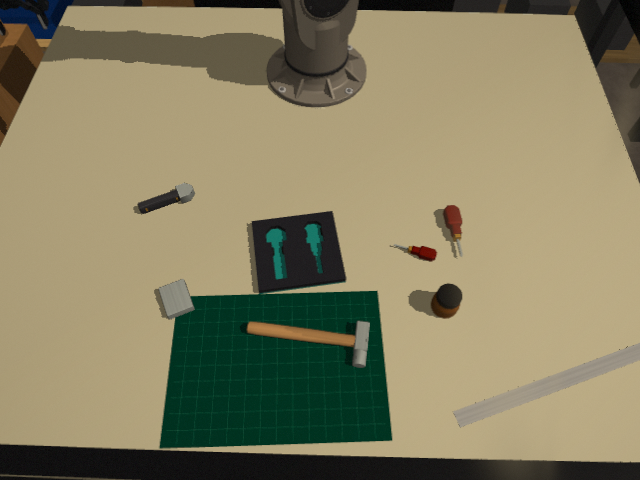

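View pics/top0.png

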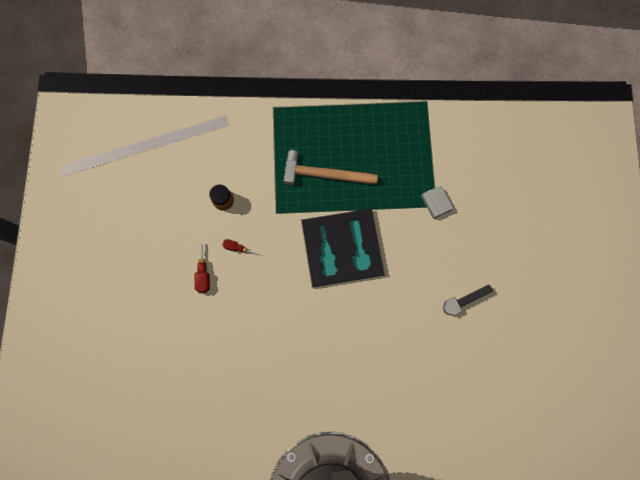

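```bash
cat > h.py <<'E'
import cv2,numpy as np
from station import telemetry, vision, manip
def ray(d,uv):
    uv=np.asarray(uv,float).reshape(-1,1,2)
    n=cv2.undistortPoints(uv,d["K"],np.array(d["dist_coeffs"],float)).reshape(-1,2)
    R=cv2.Rodrigues(d["rvec"])[0]; c=-R.T@np.ravel(d["tvec"])
    return c,np.c_[n,np.ones(len(n))]@R
def plane(d,uv,z):
    c,r=ray(d,uv); return c+r*((z-c[2])/r[:,2:3])
def two(d1,uv1,d2,uv2):
    out=[]
    c1,r1=ray(d1,uv1); c2,r2=ray(d2,uv2)
    for a,b in zip(r1,r2):
        A=np.c_[a,-b]; s=np.linalg.lstsq(A,c2-c1,rcond=None)[0]
        p,q=c1+a*s[0],c2+b*s[1]; out.append(np.r_[(p+q)/2,np.linalg.norm(p-q)])
    return np.array(out)
def proj(d,P): return cv2.projectPoints(np.asarray(P,float).reshape(-1,1,3),d["rvec"],d["tvec"],d["K"],np.array(d["dist_coeffs"],float))[0].reshape(-1,2)
def crop(d,x,y,w,h,s,name): cv2.imwrite(name,cv2.resize(d["img"][y:y+h,x:x+w],None,fx=s,fy=s,interpolation=cv2.INTER_CUBIC))
E
python3 - <<'E'
from h import *
S=vision.snapshot("scene");T=vision.snapshot("top")
def regs(d,m,nm,z,amin=40):
    n,l,st,c=cv2.connectedComponentsWithStats(m.astype(np.uint8))
    for i in range(1,n):
        if st[i,4]>amin: 
            q=cv2.minAreaRect(np.argwhere(l==i)[:,::-1].astype(np.float32))
            print(nm,st[i].tolist(),c[i].round(1),plane(d,c[i],z).round(4),"rect",np.round(q[1],1),round(q[2],1))
for nm,d in(("S",S),("T",T)):
    h=cv2.cvtColor(d["img"],cv2.COLOR_BGR2HSV).astype(int); H,s,v=h[...,0],h[...,1],h[...,2]
    regs(d,((H<6)|(H>174))&(s>150)&(v>50),nm+" red",.015)
    regs(d,(H>80)&(H<95)&(s>100)&(v>80),nm+" teal",.005)
    regs(d,(s<90)&(v<70)&(H>=0),nm+" dark",.015)
crop(S,385,190,100,90,7,"pics/c1.png");crop(S,120,170,100,60,7,"pics/c2.png");crop(S,240,200,115,100,6,"pics/c3.png")
crop(T,180,225,100,80,7,"pics/c4.png");crop(T,430,270,80,60,8,"pics/c5.png");crop(T,290,200,105,95,6,"pics/c6.png")
E
```

```text
S red [446, 206, 12, 22, 131] [451.3 215.1] [[0.4899 0.3256 0.015 ]] rect [21.8  9.8] 78.7
S red [411, 246, 25, 14, 225] [424.5 252.2] [[0.5895 0.2566 0.015 ]] rect [24.5 12. ] 15.9
S teal [305, 224, 15, 32, 294] [312.6 237.2] [[0.5519 0.0114 0.005 ]] rect [31.8 12.7] 78.7
S teal [266, 229, 17, 50, 432] [275.8 249.6] [[ 0.5863 -0.0684  0.005 ]] rect [49. 16.] 90.0
S dark [0, 0, 48, 30, 507] [28.4  7.2] [[-0.2602 -0.9028  0.015 ]] rect [29. 47.] 90.0
S dark [68, 0, 74, 6, 416] [106.6   2.5] [[-0.2875 -0.6625  0.015 ]] rect [ 5. 73.] 90.0
S dark [194, 0, 155, 107, 3309] [287.2  48.2] [[-0.0809 -0.0839  0.015 ]] rect [160.6  79. ] 44.5
S dark [299, 0, 51, 22, 796] [322.5   8.5] [[-0.2723  0.0132  0.015 ]] rect [21. 50.] 90.0
S dark [357, 0, 283, 90, 5303] [550.4  19.1] [[-0.2452  0.71    0.015 ]] rect [ 89. 282.] 90.0
S dark [0, 21, 29, 14, 68] [ 7.  26.5] [[-0.1641 -0.936   0.015 ]] rect [28.2 12.9] 4.6
S dark [613, 63, 27, 8, 108] [626.4  65.3] [[-0.0417  0.8832  0.015 ]] rect [ 7. 26.] 90.0
S dark [629, 68, 11, 21, 134] [635.2  80. ] [[0.0191 0.8899 0.015 ]] rect [ 9.2 20.2] 33.7
S d
[... 2025 characters left out ...]
 181.1] [[0.7634 0.1134 0.015 ]] rect [ 7.9 15.8] 50.7
T dark [210, 185, 19, 19, 287] [219.2 193.9] [[0.7253 0.2972 0.015 ]] rect [18. 18.] 90.0
T dark [0, 209, 20, 37, 465] [  8.4 229.2] [[0.6214 0.8151 0.015 ]] rect [18.9 35.7] 5.2
T dark [302, 209, 83, 78, 3812] [341.9 246.6] [[ 0.5914 -0.0212  0.015 ]] rect [68.7 72.8] 80.5
T dark [0, 245, 15, 23, 268] [  6.6 255.5] [[0.5544 0.8099 0.015 ]] rect [22. 14.] 90.0
T dark [457, 286, 36, 21, 273] [474.5 295.8] [[ 0.4727 -0.3505  0.015 ]] rect [ 7.6 36.3] 64.2
T dark [353, 439, 24, 19, 44] [365.6 447.2] [[ 0.1159 -0.0807  0.015 ]] rect [29.2  3. ] 39.3
T dark [299, 448, 72, 32, 1094] [335.2 470.2] [[ 0.0656 -0.0108  0.015 ]] rect [71. 31.] -0.0
```

```bash
python3 - <<'E'
import cv2,numpy as np
L=[cv2.imread(f"pics/c{i}.png") for i in (1,4)]
def pad(a,h,w): return cv2.copyMakeBorder(a,0,h-a.shape[0],0,w-a.shape[1],0)
E
python3 -c "
import cv2
for i in range(1,7): print(cv2.imread(f'pics/c{i}.png').shape)"
```

```text
(630, 700, 3)
(420, 700, 3)
(600, 690, 3)
(560, 700, 3)
(480, 640, 3)
(570, 630, 3)
```

View pics/c1.png

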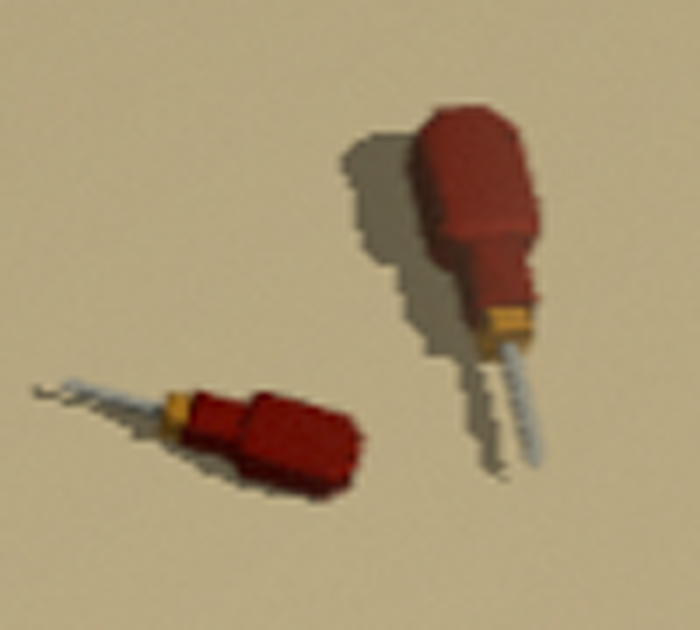

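View pics/c4.png

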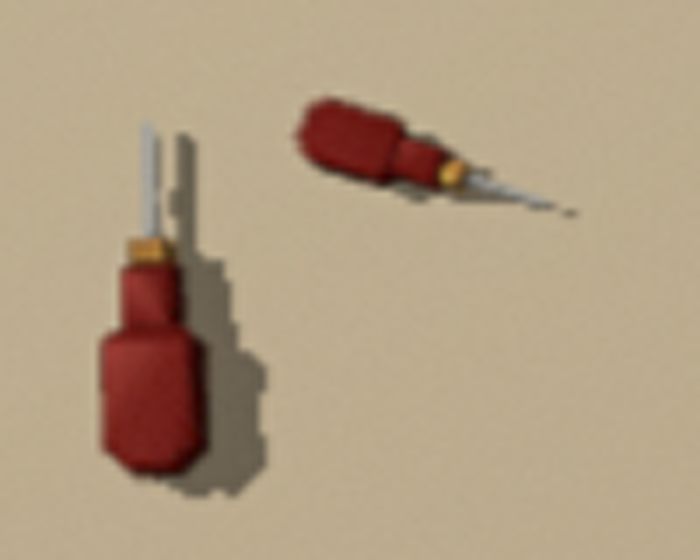

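View pics/c2.png

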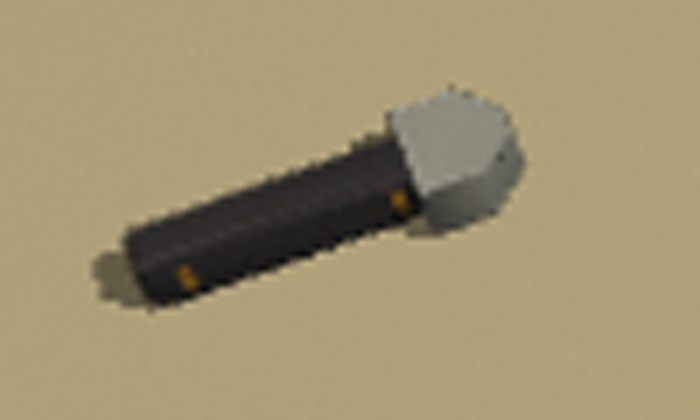

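View pics/c5.png

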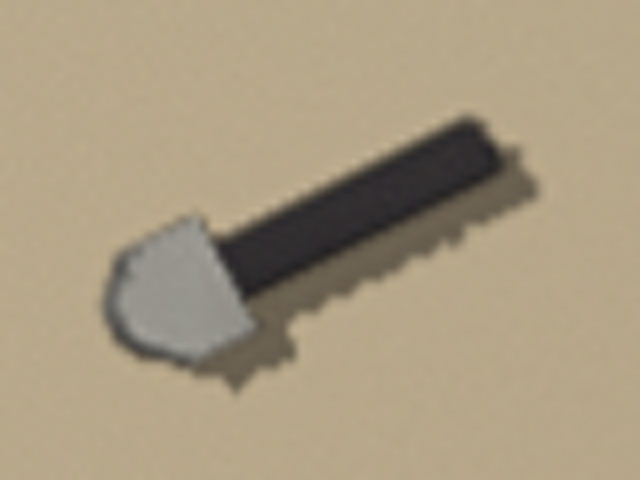

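View pics/c3.png

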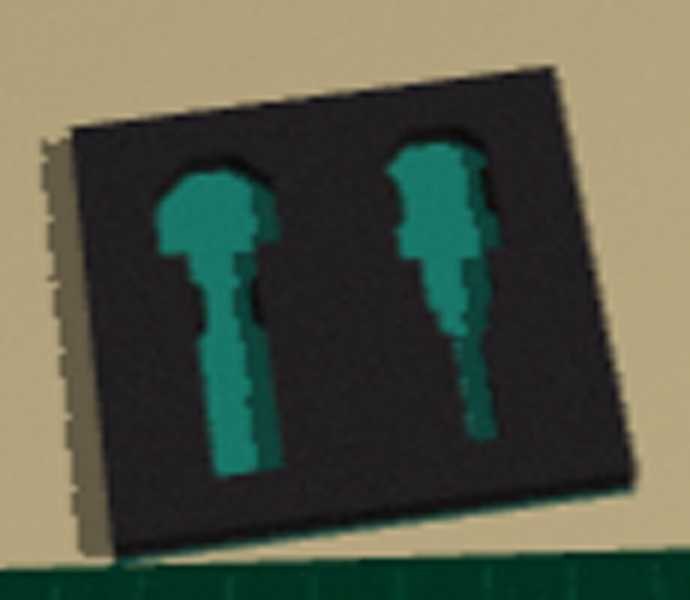

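View pics/c6.png

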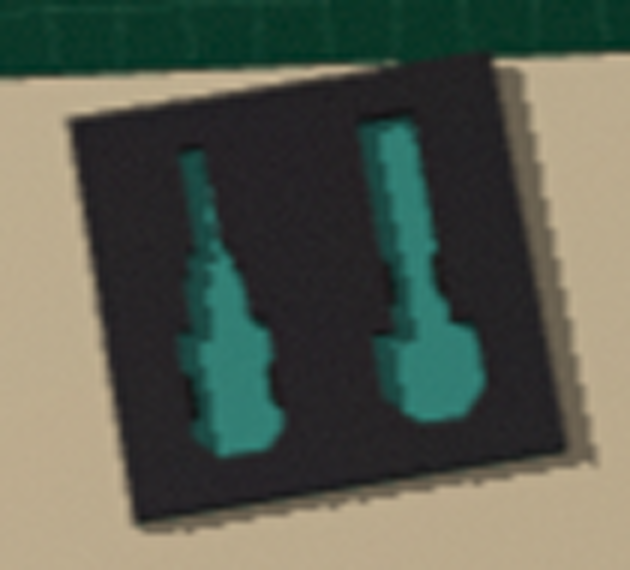

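```bash
cat >> h.py <<'E'
def cp(pts,s,x0,y0): return (np.asarray(pts,float)+.5)/s-.5+np.array([x0,y0])
E
python3 - <<'E'
from h import *
S=vision.snapshot("scene");T=vision.snapshot("top")
def t(n,a,b):
    r=two(S,a,T,b); print(n); print((r*1000).round(1)); return r
# awl: tip, ferrule-front mid, neck/ferrule, neck/bulb L(image T left), R, butt top mid
r=t("big awl tip,neck/ferr,butt",cp([[537,465],[509,308],[470,105]],7,385,190),cp([[149,122],[150,263],[154,472]],7,180,225)); print(np.linalg.norm(r[0]-r[2]))
r=t("small",cp([[35,391],[181,395],[355,445]],7,385,190),cp([[573,213],[446,172],[300,130]],7,180,225)); print(np.linalg.norm(r[0]-r[2]))
r=t("punch: neck L/R corners(head), butt corners",cp([[390,115],[424,195],[125,232]],7,120,170),cp([[190,216],[255,325],[470,118]],8,430,270))
r=t("tray corners",cp([[75,128],[553,66],[630,487],[115,553]],6,240,200),cp([[563,453],[138,520],[70,120],[487,55]],6,290,200))
print(np.linalg.norm(r-np.roll(r,1,0),axis=1))
E
```

```text
big awl tip,neck/ferr,butt
[[5.971e+02 3.358e+02 1.520e+01 1.000e-01]
 [5.443e+02 3.308e+02 2.220e+01 1.200e+00]
 [4.692e+02 3.244e+02 2.680e+01 3.700e+00]]
0.1289735235038481
small
[[5.683e+02 1.828e+02 4.600e+00 2.000e-01]
 [5.791e+02 2.261e+02 2.220e+01 1.200e+00]
 [5.941e+02 2.795e+02 1.970e+01 1.600e+00]]
0.10122253592256221
punch: neck L/R corners(head), butt corners
[[ 464.7 -291.1   67.    12. ]
 [ 437.9 -317.1  -11.5   13.7]
 [ 498.  -378.7   46.6    5.8]]
tray corners
[[ 5.200e+02 -1.257e+02  1.720e+01  3.000e-01]
 [ 4.885e+02  5.190e+01  1.970e+01  2.300e+00]
 [ 6.616e+02  8.340e+01  1.070e+01  9.000e-01]
 [ 6.931e+02 -9.520e+01  1.270e+01  9.000e-01]]
[0.17585585 0.18041624 0.17615182 0.1813495 ]
```

```bash
cat > tray.py <<'E'
from h import *
def quad(d,x,y,w,h,thr=62,k=8,dbg=None):
    # upsample crop, threshold, hull, 4 edge line fits
    im=d["img"][y:y+h,x:x+w]; g=cv2.resize(im,None,fx=k,fy=k,interpolation=cv2.INTER_CUBIC).astype(int)
    m=((g.max(2)<thr)|((g[...,1]-g[...,2]>25)&(g[...,0]-g[...,2]>25)&(g[...,0]>0.8*g[...,1]))).astype(np.uint8)
    m=cv2.morphologyEx(m,cv2.MORPH_OPEN,np.ones((21,21),np.uint8))
    c=max(cv2.findContours(m,cv2.RETR_EXTERNAL,cv2.CHAIN_APPROX_NONE)[0],key=cv2.contourArea)
    if dbg: cv2.imwrite(dbg,m*255)
    q=cv2.approxPolyDP(cv2.convexHull(c),.05*cv2.arcLength(c,True),True).reshape(-1,2).astype(float)
    c=c.reshape(-1,2).astype(float); L=[]
    for i in range(4):
        a,b=q[i],q[(i+1)%4]; u=(b-a)/np.linalg.norm(b-a); n=np.array([-u[1],u[0]])
        t=(c-a)@u; s=(c-a)@n; l=np.linalg.norm(b-a)
        p=c[(abs(s)<10)&(t>.1*l)&(t<.9*l)]
        v=cv2.fitLine(p.astype(np.float32),cv2.DIST_HUBER,0,.01,.01).ravel(); L.append(v)
    Q=[]
    for i in range(4):
        a,b=L[i-1],L[i]; s=np.linalg.solve(np.c_[a[:2],-b[:2]],b[2:]-a[2:]); Q.append(a[2:]+s[0]*a[:2])
    return cp(Q,k,x,y)
E
python3 - <<'E'
from tray import *
S=vision.snapshot("scene");T=vision.snapshot("top")
for n,d,b in(("S",S,(240,200,115,100)),("T",T,(290,200,105,95))):
    q=quad(d,*b,dbg=f"pics/m{n}.png"); print(n,q.round(2).tolist())
    for z in(0.0,.017,):
        P=plane(d,q,z)
        print(z,(P*1000).round(1).tolist())
        e=np.roll(P,-1,0)-P; print(np.linalg.norm(e,axis=1).round(4),np.degrees(np.arctan2(e[:,1],e[:,0])).round(2))
E
```

```text
S [[331.34, 211.04], [345.49, 280.76], [258.51, 292.85], [251.36, 221.18]]
0.0 [[476.1, 52.3, 0.0], [656.2, 85.3, 0.0], [689.7, -97.8, 0.0], [509.4, -130.6, 0.0]]
[0.1831 0.1861 0.1832 0.1859] [  10.38  -79.63 -169.7   100.33]
0.017 [[487.9, 52.1, 17.0], [664.8, 84.6, 17.0], [697.7, -95.3, 17.0], [520.7, -127.5, 17.0]]
[0.1798 0.1828 0.18   0.1826] [  10.38  -79.63 -169.7   100.33]
T [[69.16, 207.81], [786.05, 207.81], [313.92, 286.54], [289.24, 201.82]]
0.0 [[684.5, 681.5, 0.0], [714.3, -1143.0, 0.0], [490.5, 47.8, 0.0], [711.9, 117.0, 0.0]]
[1.8247 1.2117 0.232  0.5651] [-89.06 100.65  17.36  92.77]
0.017 [[679.7, 672.5, 17.0], [709.1, -1127.3, 17.0], [488.2, 47.4, 17.0], [706.6, 115.7, 17.0]]
[1.8    1.1953 0.2288 0.5574] [-89.06 100.65  17.36  92.77]
```

```bash
python3 - <<'E'
from h import *
S=vision.snapshot("scene");T=vision.snapshot("top")
r=two(S,cp([[390,115],[424,195],[408,150],[128,232]],7,120,170),T,cp([[255,325],[190,216],[226,270],[502,165]],8,430,270)); print((r*1000).round(1))
# HSV samples
h=cv2.cvtColor(T["img"],cv2.COLOR_BGR2HSV)
for u,v in((451,307),(480,293),(440,320),(490,305),(500,300)): print((u,v),h[v,u])
h=cv2.cvtColor(S["img"],cv2.COLOR_BGR2HSV)
for u,v in((183,188),(192,199),(160,200),(160,206),(135,210),(130,190)): print((u,v),h[v,u])
E
```

```text
[[ 4.352e+02 -3.127e+02  2.870e+01  1.000e+00]
 [ 4.680e+02 -2.948e+02  2.920e+01  3.000e-01]
 [ 4.514e+02 -3.035e+02  3.130e+01  1.700e+00]
 [ 4.854e+02 -3.897e+02  2.930e+01  1.300e+00]]
(451, 307) [ 30  15 150]
(480, 293) [150  15  50]
(440, 320) [ 19  63 185]
(490, 305) [ 20  64 183]
(500, 300) [ 20  64 184]
(183, 188) [ 28  26 139]
(192, 199) [ 21  75 176]
(160, 200) [ 0 14 53]
(160, 206) [ 0 17 30]
(135, 210) [ 21  76 101]
(130, 190) [ 22  76 175]
```

```bash
python3 -c "
import cv2;import numpy as np
a=cv2.imread('pics/mS.png');b=cv2.imread('pics/mT.png');h=max(a.shape[0],b.shape[0])
f=lambda a:cv2.copyMakeBorder(a,0,h-a.shape[0],0,20,0,value=(0,0,255))
cv2.imwrite('pics/mm.png',cv2.resize(np.hstack([f(a),f(b)]),None,fx=.44,fy=.44))"
```

```text
(no output)
```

View pics/mm.png

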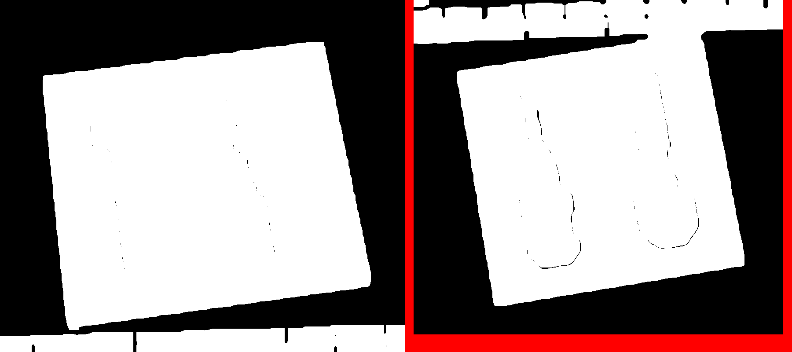

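```bash
sed -i 's/    m=cv2.morph/    m[(g[...,1]-g[...,2]>12)\&(g[...,0]<0.88*g[...,1])]=0\n    m=cv2.morph/' tray.py
python3 - <<'E'
from tray import *
S=vision.snapshot("scene");T=vision.snapshot("top")
print(T["img"][205,370],T["img"][212,340],T["img"][250,345], T["img"][250,390])
for thr in (62,80):
  for n,d,b in(("S",S,(240,200,115,90)),("T",T,(290,200,105,95))):
    q=quad(d,*b,thr=thr,dbg=f"pics/m{n}.png"); print(n,thr,q.round(2).tolist())
    for z in(.017,):
        P=plane(d,q,z)
        print(z,(P*1000).round(1).tolist(), 'c',P.mean(0).round(4))
        e=np.roll(P,-1,0)-P; print(np.linalg.norm(e,axis=1).round(4),np.degrees(np.arctan2(e[:,1],e[:,0])).round(2))
E
```

```text
[38 55 10] [141 169 184] [36 34 36] [140 169 186]
S 62 [[331.32, 211.04], [345.55, 280.97], [258.3, 290.66], [251.35, 221.19]]
0.017 [[487.9, 52.1, 17.0], [665.3, 84.7, 17.0], [692.7, -96.2, 17.0], [520.7, -127.5, 17.0]] c [ 0.5917 -0.0217  0.017 ]
[0.1804 0.1829 0.1749 0.1825] [  10.41  -81.38 -169.68  100.34]
T 62 [[371.14, 208.26], [384.01, 274.86], [312.47, 286.79], [301.67, 220.02]]
0.017 [[693.1, -95.3, 17.0], [520.6, -127.1, 17.0], [487.6, 51.0, 17.0], [658.8, 82.4, 17.0]] c [ 0.59   -0.0222  0.017 ]
[0.1754 0.1812 0.174  0.181 ] [-169.55  100.51   10.4   -79.06]
S 80 [[331.54, 210.81], [345.76, 280.94], [257.84, 290.65], [250.93, 221.07]]
0.017 [[487.3, 52.6, 17.0], [665.2, 85.1, 17.0], [692.7, -97.1, 17.0], [520.4, -128.5, 17.0]] c [ 0.5914 -0.022   0.017 ]
[0.1809 0.1843 0.1752 0.184 ] [  10.37  -81.41 -169.69  100.36]
T 80 [[371.58, 208.04], [384.54, 275.11], [312.26, 287.15], [301.35, 219.73]]
0.017 [[693.7, -96.5, 17.0], [520.0, -128.4, 17.0], [486.6, 51.5, 17.0], [659.5, 83.3, 17.0]] c [ 0.59   -0.0225  0.017 ]
[0.1766 0.183  0.1758 0.183 ] [-169.57  100.5    10.41  -79.22]
```

```bash
cat >> h.py <<'E'
from scipy.spatial.transform import Rotation as Ro
def plan(x,y,z,yaw):
    s=telemetry.state(); R=np.array(s["eef_rot"]); p=np.array(s["eef_pos"]); a=np.radians(yaw); c,n=np.cos(a),np.sin(a)
    Rt=np.array([[c,n,0],[n,-c,0],[0,0,-1]])
    print("t",round(s["t"],2),"pos",(p*1000).round(1),"yaw",np.degrees(np.arctan2(R[1,0],R[0,0])).round(2),"F",np.round(s["ft_force"],1),"w",round(s["grip_width"],4))
    print("delta",(R.T@(np.array([x,y,z])-p*1000)).round(1),"turn",Ro.from_matrix(R.T@Rt).as_rotvec().round(4))
E
python3 - <<'E'
from h import *
print([a for a in dir(manip) if a[0]!='_'])
S=vision.snapshot("scene");T=vision.snapshot("top")
f=lambda d,p,z:(plane(d,p,z)*1000).round(1).tolist()
t=lambda *p:cp(p,7,180,225); s=lambda *p:cp(p,7,385,190)
print("T tip@13",f(T,t([149,122]),.0125)," bulb L/R front@26",f(T,t([102,342],[202,342]),.026),"back",f(T,t([103,450],[204,450]),.026), "butt@26",f(T,t([154,474]),.026))
print("S tip",f(S,s([537,465]),.0125),"butt@26",f(S,s([470,104]),.026),"front bulb corners@26",f(S,s([430,238],[540,218]),.026))
plan(498,-200,350,-5)
E
```

```text
['PlanningError', 'tip_reach']
T tip@13 [[597.7, 336.5, 12.5]]  bulb L/R front@26 [[514.9, 344.1, 26.0], [515.5, 309.0, 26.0]] back [[476.6, 341.0, 26.0], [477.2, 305.8, 26.0]] butt@26 [[468.5, 322.6, 26.0]]
S tip [[595.6, 336.6, 12.5]] butt@26 [[468.0, 326.6, 26.0]] front bulb corners@26 [[520.9, 308.1, 26.0], [512.2, 344.1, 26.0]]
t 0.7 pos [ 166.8 -654.   404.7] yaw 14.31 F [ 0.  -0.5  0.6] w 0.0855
delta [ 433.1 -358.1   54.7] turn [-1.00e-04 -0.00e+00  3.37e-01]
```

Call:
send_rows --commands '[{"delta_pos": [433, -358, 100], "turn": [0, 0, 0.16], "hand": 1}, {"delta_pos": [433, -358, 100], "turn": [0, 0, 0.16], "hand": 1}, {"delta_pos": [433, -358, 100], "turn": [0, 0, 0.16], "hand": 1}, {"delta_pos": [433, -358, 100], "turn": [0, 0, 0.16], "hand": 1}, {"delta_pos": [433, -358, 100], "turn": [0, 0, 0.16], "hand": 1}, {"delta_pos": [433, -358, 100], "turn": [0, 0, 0.16], "hand": 1}, {"delta_pos": [433, -358, 100], "turn": [0, 0, 0.16], "hand": 1}, {"delta_pos": [433, -358, 100], "turn": [0, 0, 0.16], "hand": 1}]'

```text
t: 1.7
eef_pos: [0.4579, -0.2547, 0.3172]
eef_rot: [[0.996, 0.089, 0.001], [0.089, -0.996, -0.0], [0.001, 0.0, -1.0]]
ft_force: [0.3, 0.4, 0.3]
grip_width: 0.0857
```

```bash
python3 -c "
from h import *
plan(493,326.5,270,5.1)"
```

```text
t 1.7 pos [ 457.9 -254.7  317.2] yaw 5.13 F [0.3 0.4 0.3] w 0.0857
delta [  86.9 -575.7   47. ] turn [ 0.0005 -0.0008  0.0005]
```

Call:
send_rows --commands '[{"delta_pos": [87, -576, 47], "turn": [0, 0, 0], "hand": 1}, {"delta_pos": [87, -576, 47], "turn": [0, 0, 0], "hand": 1}, {"delta_pos": [87, -576, 47], "turn": [0, 0, 0], "hand": 1}, {"delta_pos": [87, -576, 47], "turn": [0, 0, 0], "hand": 1}, {"delta_pos": [87, -576, 47], "turn": [0, 0, 0], "hand": 1}, {"delta_pos": [87, -576, 47], "turn": [0, 0, 0], "hand": 1}, {"delta_pos": [87, -576, 47], "turn": [0, 0, 0], "hand": 1}, {"delta_pos": [87, -576, 47], "turn": [0, 0, 0], "hand": 1}]'

```text
t: 2.7
eef_pos: [0.4869, 0.2431, 0.277]
eef_rot: [[0.996, 0.089, 0.001], [0.089, -0.996, 0.0], [0.001, -0.0, -1.0]]
ft_force: [1.2, -1.1, 0.4]
grip_width: 0.0853
```

```bash
python3 -c "
from h import *
plan(493,326.5,230,5.1)"
```

```text
t 2.7 pos [486.9 243.1 277. ] yaw 5.12 F [ 1.2 -1.1  0.4] w 0.0853
delta [ 13.5 -82.5  47. ] turn [-0.0001 -0.0007  0.0004]
```

Call:
send_rows --commands '[{"delta_pos": [13.5, -82.5, 40], "turn": [0, 0, 0], "hand": 0.7}, {"delta_pos": [13.5, -82.5, 40], "turn": [0, 0, 0], "hand": 0.7}, {"delta_pos": [13.5, -82.5, 40], "turn": [0, 0, 0], "hand": 0.7}, {"delta_pos": [13.5, -82.5, 40], "turn": [0, 0, 0], "hand": 0.7}, {"delta_pos": [13.5, -82.5, 40], "turn": [0, 0, 0], "hand": 0.7}, {"delta_pos": [13.5, -82.5, 40], "turn": [0, 0, 0], "hand": 0.7}, {"delta_pos": [13.5, -82.5, 40], "turn": [0, 0, 0], "hand": 0.7}, {"delta_pos": [13.5, -82.5, 40], "turn": [0, 0, 0], "hand": 0.7}]'

```text
t: 3.7
eef_pos: [0.493, 0.3243, 0.2371]
eef_rot: [[0.996, 0.089, 0.0], [0.089, -0.996, 0.0], [0.0, -0.0, -1.0]]
ft_force: [-0.0, 0.2, 0.6]
grip_width: 0.0594
```

```bash
python3 -c "
from h import *
plan(493,326.5,188,5.1)
print(manip.tip_reach)
S=vision.snapshot('scene');T=vision.snapshot('top')
crop(S,370,120,160,130,5,'pics/d1.png');crop(T,130,220,140,110,5,'pics/d2.png')"
```

```text
t 3.7 pos [493.  324.3 237.1] yaw 5.12 F [-0.   0.2  0.6] w 0.0594
delta [ 0.1 -2.2 49.1] turn [-0.0001 -0.0002  0.0004]
0.1734
```

View pics/d1.png

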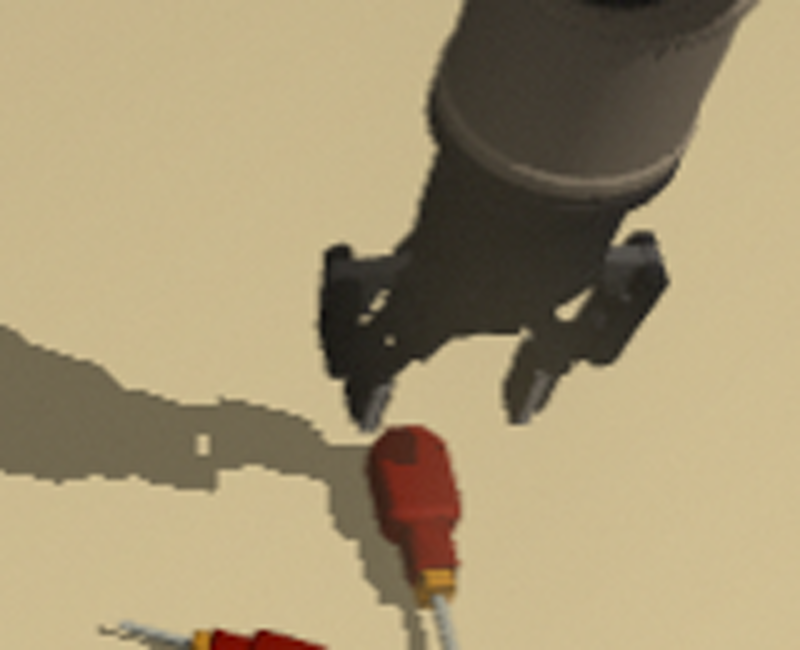

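View pics/d2.png

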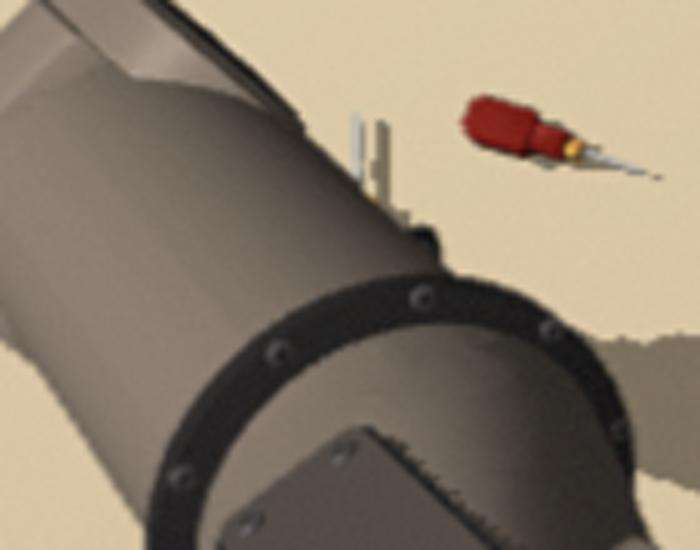

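```bash
python3 -c "
from h import *
S=vision.snapshot('scene')
for p in ([372,432],[520,422]):
    c,r=ray(S,cp([p],5,370,120)); r=r[0]
    # finger center plane along awl x: point x=493+... pads lie at x~(493 + t) ; left at lower y
    k=(0.493-c[0])/r[0]; print((c+k*r).round(4)); k=(0.504-c[0])/r[0]; print((c+k*r).round(4))"
```

```text
[0.493  0.3005 0.0539]
[0.504  0.2961 0.0692]
[0.493  0.3632 0.064 ]
[0.504  0.3578 0.0792]
```

Call:
send_rows --commands '[{"delta_pos": [0, -1, 20], "turn": [0, 0, 0], "hand": 0.7}, {"delta_pos": [0, -1, 40], "turn": [0, 0, 0], "hand": 0.7}, {"delta_pos": [0, -1, 52], "turn": [0, 0, 0], "hand": 0.7}, {"delta_pos": [0, -1, 52], "turn": [0, 0, 0], "hand": 0.7}, {"delta_pos": [0, -1, 52], "turn": [0, 0, 0], "hand": 0.3}, {"delta_pos": [0, -1, 52], "turn": [0, 0, 0], "hand": 0.3}, {"delta_pos": [0, -1, 52], "turn": [0, 0, 0], "hand": 0.2}, {"delta_pos": [0, -1, 52], "turn": [0, 0, 0], "hand": 0.2}]' --force 40

```text
t: 4.85
eef_pos: [0.4931, 0.3257, 0.1856]
eef_rot: [[0.996, 0.09, 0.001], [0.09, -0.996, 0.001], [0.001, -0.001, -1.0]]
ft_force: [-0.3, -1.1, 7.0]
grip_width: 0.0326
```

```bash
python3 -c "
from h import *
plan(493,326.5,188,5.1)
S=vision.snapshot('scene')
crop(S,390,150,110,90,7,'pics/e1.png')"
```

```text
t 4.85 pos [493.1 325.7 185.6] yaw 5.14 F [-0.3 -1.1  7. ] w 0.0326
delta [ 0.  -0.8 -2.4] turn [-0.0005 -0.0009  0.0006]
```

View pics/e1.png

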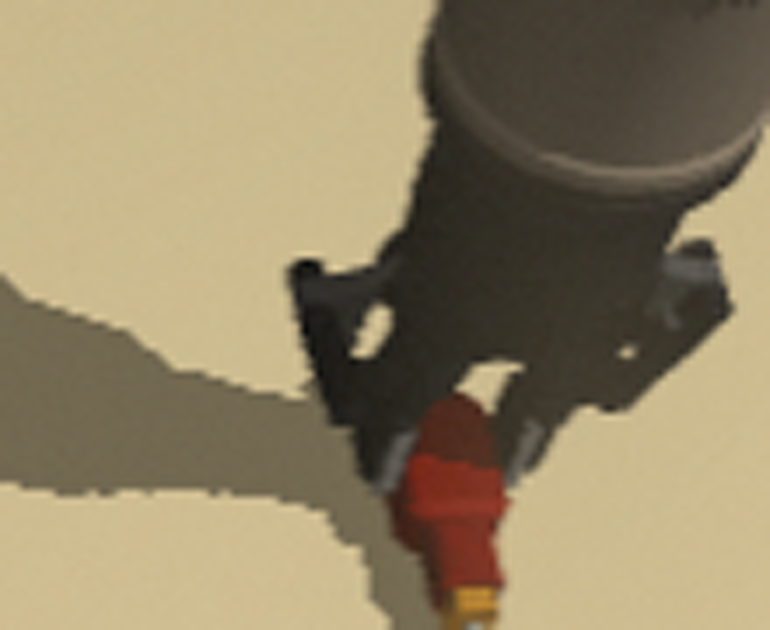

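Call:
send_rows --commands '[{"delta_pos": [0, 0, 0], "turn": [0, 0, 0], "hand": 0.2}, {"delta_pos": [0, 0, -10], "turn": [0, 0, 0], "hand": 0.2}, {"delta_pos": [0, 0, -30], "turn": [0, 0, 0], "hand": 0.2}, {"delta_pos": [0, 0, -60], "turn": [0, 0, 0], "hand": 0.2}, {"delta_pos": [0, 0, -80], "turn": [0, 0, 0], "hand": 0.2}, {"delta_pos": [0, 0, -80], "turn": [0, 0, 0], "hand": 0.2}, {"delta_pos": [0, 0, -80], "turn": [0, 0, 0], "hand": 0.2}, {"delta_pos": [0, 0, -80], "turn": [0, 0, 0], "hand": 0.2}]' --force 60

```text
t: 5.9
eef_pos: [0.4926, 0.3254, 0.264]
eef_rot: [[0.996, 0.09, -0.001], [0.09, -0.996, -0.001], [-0.001, 0.001, -1.0]]
ft_force: [0.0, -0.3, -1.1]
grip_width: 0.0321
```

```bash
python3 -c "
from h import *
import math
a=math.radians(10.42); X=np.array([math.cos(a),math.sin(a)]);Y=np.array([-X[1],X[0]]); C=np.array([590.2,-22.3])
b=C+42*Y; g=b-40*X; print('bed',b,'grip',g)
plan(g[0],g[1],270,10.42)
S=vision.snapshot('scene');T=vision.snapshot('top')
crop(S,390,120,120,110,6,'pics/f1.png');crop(T,140,210,120,90,6,'pics/f2.png')"
```

```text
bed [582.60377645  19.00735271] grip [543.26344054  11.77285409]
t 5.9 pos [492.6 325.4 264. ] yaw 5.15 F [ 0.  -0.3 -1.1] w 0.0321
delta [ 22.3 316.9  -5.8] turn [ 0.0006  0.0014 -0.0921]
```

View pics/f1.png

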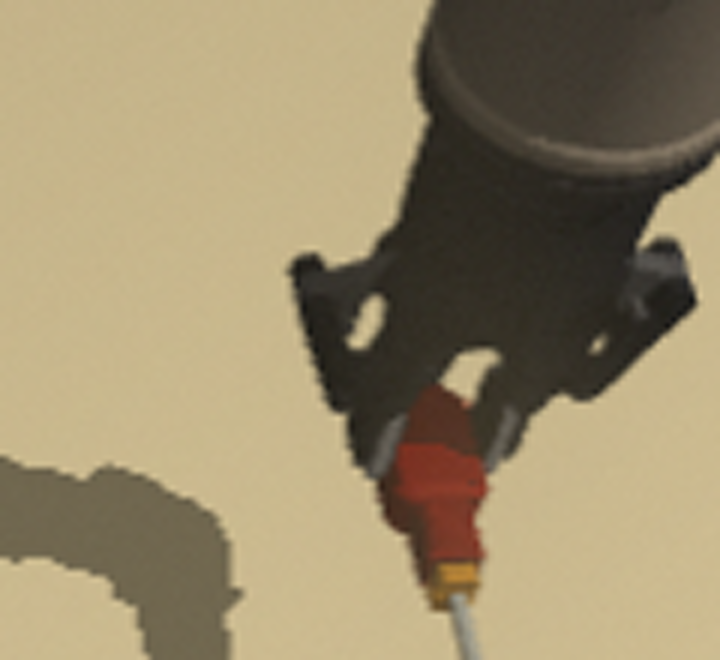

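View pics/f2.png

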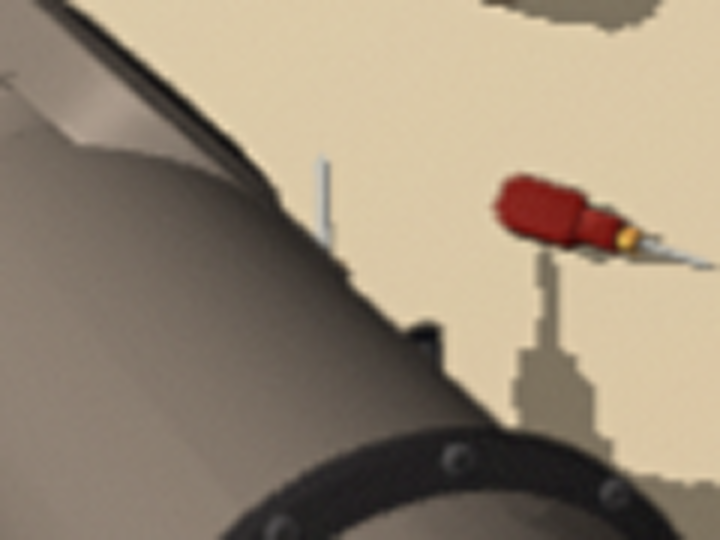

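Call:
send_rows --commands '[{"delta_pos": [4, 50, 0], "turn": [0, 0, -0.02], "hand": 0.2}, {"delta_pos": [8, 105, 0], "turn": [0, 0, -0.04], "hand": 0.2}, {"delta_pos": [12, 165, 0], "turn": [0, 0, -0.06], "hand": 0.2}, {"delta_pos": [16, 220, 0], "turn": [0, 0, -0.08], "hand": 0.2}, {"delta_pos": [20, 270, 0], "turn": [0, 0, -0.092], "hand": 0.2}, {"delta_pos": [22.3, 305, 0], "turn": [0, 0, -0.092], "hand": 0.2}, {"delta_pos": [22.3, 317, 10], "turn": [0, 0, -0.092], "hand": 0.2}, {"delta_pos": [22.3, 317, 30], "turn": [0, 0, -0.092], "hand": 0.2}]'

```text
t: 7.0
eef_pos: [0.5437, 0.0111, 0.2345]
eef_rot: [[0.984, 0.179, 0.001], [0.179, -0.984, 0.0], [0.001, 0.0, -1.0]]
ft_force: [0.8, 0.9, -1.7]
grip_width: 0.0324
```

```bash
python3 -c "
from h import *
plan(543.3,11.8,230,10.42)
S=vision.snapshot('scene');T=vision.snapshot('top')
crop(S,240,130,130,160,5,'pics/g1.png');crop(T,270,180,130,110,6,'pics/g2.png')"; python3 -c "
import cv2
a=cv2.imread('pics/g1.png')[200:800];cv2.imwrite('pics/g1.png',a)"
```

```text
t 7.0 pos [543.7  11.1 234.5] yaw 10.33 F [ 0.8  0.9 -1.7] w 0.0324
delta [-0.3 -0.7  4.5] turn [ 0.0001 -0.0008 -0.0015]
```

View pics/g1.png

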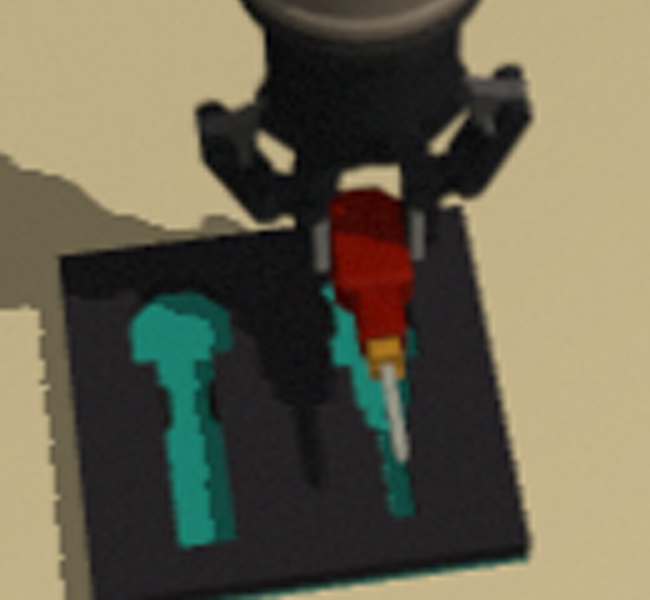

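View pics/g2.png

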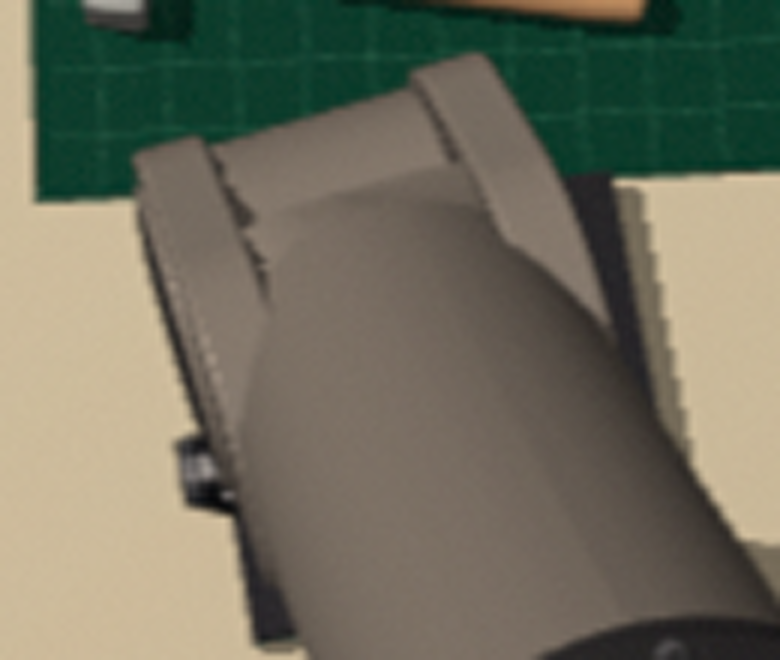

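```bash
python3 -c "
from h import *
S=vision.snapshot('scene')
R=np.array(telemetry.state()['eef_rot']);p=np.array(telemetry.state()['eef_pos'])
def loc(q,z):
    P=plane(S,cp([q],5,240,170),z)[0]; print((P*1000).round(1),'local to TCP',((P-p)@R[:,:2]*1000).round(1))
dz=.0489
loc([403,462],dz+.012); loc([385,340],dz+.0205)  # tip, ferrule start mid top
loc([334,277],dz+.026); loc([411,268],dz+.026) # bulb front corners
"
```

```text
[645.6  30.9  60.9] local to TCP [104.7   0.7]
[592.5  22.   69.4] local to TCP [50.8 -0.1]
[ 5.653e+02 -3.000e-01  7.490e+01] local to TCP [20.  16.8]
[559.9  32.   74.9] local to TCP [ 20.6 -15.9]
```

Call:
send_rows --commands '[{"delta_pos": [-0.3, -0.7, 10], "turn": [0, 0, -0.002], "hand": 0.2}, {"delta_pos": [-0.3, -0.7, 20], "turn": [0, 0, -0.002], "hand": 0.2}, {"delta_pos": [-0.3, -0.7, 25], "turn": [0, 0, -0.002], "hand": 0.2}, {"delta_pos": [-0.3, -0.7, 29], "turn": [0, 0, -0.002], "hand": 0.2}, {"delta_pos": [-0.3, -0.7, 29], "turn": [0, 0, -0.002], "hand": 0.2}, {"delta_pos": [-0.3, -0.7, 29], "turn": [0, 0, -0.002], "hand": 0.2}, {"delta_pos": [-0.3, -0.7, 29], "turn": [0, 0, -0.002], "hand": 0.2}, {"delta_pos": [-0.3, -0.7, 29], "turn": [0, 0, -0.002], "hand": 0.2}]'

```text
t: 8.15
eef_pos: [0.5431, 0.0124, 0.2061]
eef_rot: [[0.983, 0.183, 0.0], [0.183, -0.983, 0.0], [0.0, 0.0, -1.0]]
ft_force: [0.5, 0.3, -1.0]
grip_width: 0.0322
```

```bash
python3 -c "
from h import *
plan(543.3,11.8,195,10.42)
S=vision.snapshot('scene')
crop(S,270,150,100,90,7,'pics/i1.png')"
```

```text
t 8.15 pos [543.1  12.4 206.1] yaw 10.52 F [ 0.5  0.3 -1. ] w 0.0322
delta [ 0.1  0.7 11.1] turn [ 0.     -0.0003  0.0018]
```

View pics/i1.png

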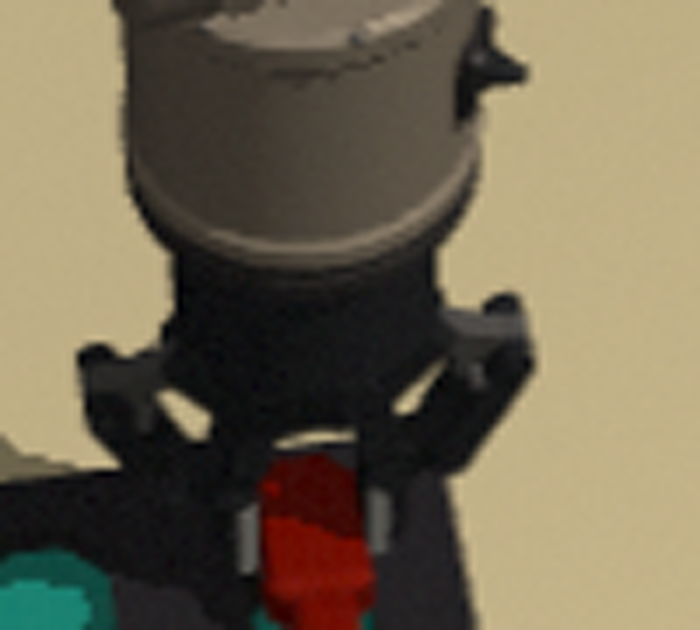

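Call:
send_rows --commands '[{"delta_pos": [0, 0.4, 3], "turn": [0, 0, 0.001], "hand": 0.2}, {"delta_pos": [0, 0.4, 5], "turn": [0, 0, 0.001], "hand": 0.2}, {"delta_pos": [0, 0.4, 7], "turn": [0, 0, 0.001], "hand": 0.2}, {"delta_pos": [0, 0.4, 9], "turn": [0, 0, 0.001], "hand": 0.2}, {"delta_pos": [0, 0.4, 10], "turn": [0, 0, 0.001], "hand": 0.2}, {"delta_pos": [0, 0.4, 11], "turn": [0, 0, 0.001], "hand": 0.2}, {"delta_pos": [0, 0.4, 11], "turn": [0, 0, 0.001], "hand": 0.2}, {"delta_pos": [0, 0.4, 11], "turn": [0, 0, 0.001], "hand": 0.2}]'

```text
t: 9.2
eef_pos: [0.5432, 0.012, 0.195]
eef_rot: [[0.983, 0.182, 0.0], [0.182, -0.983, 0.0], [0.0, 0.0, -1.0]]
ft_force: [1.5, -2.8, 0.8]
grip_width: 0.0324
```

```bash
python3 -c "
from h import *
plan(543.3,11.8,192,10.42)
S=vision.snapshot('scene')
crop(S,270,190,100,90,7,'pics/j1.png')"
```

```text
t 9.2 pos [543.2  12.  195. ] yaw 10.47 F [ 1.5 -2.8  0.8] w 0.0324
delta [0.  0.2 3. ] turn [ 0.     -0.0003  0.0008]
```

View pics/j1.png

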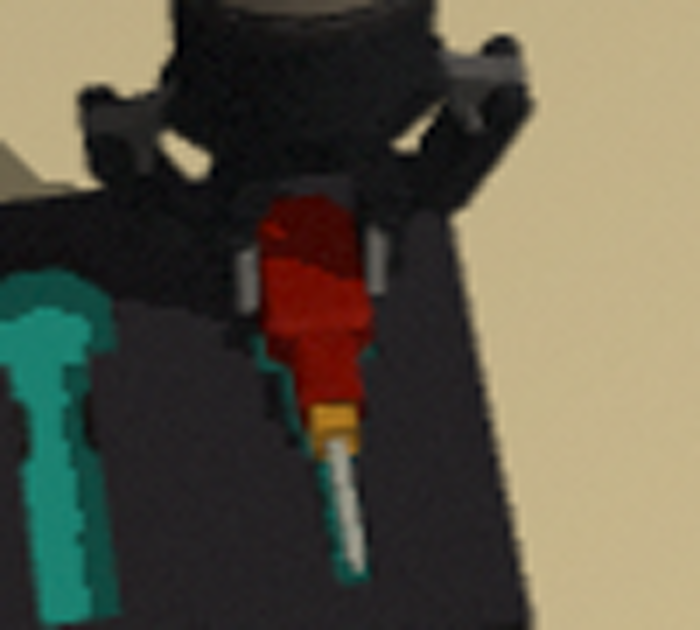

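Call:
send_rows --commands '[{"delta_pos": [0, 0.6, 1], "turn": [0, 0, 0], "hand": 0.2}, {"delta_pos": [0, 0.6, 1], "turn": [0, 0, 0], "hand": 0.2}, {"delta_pos": [0, 0.6, 2], "turn": [0, 0, 0], "hand": 0.2}, {"delta_pos": [0, 0.6, 2], "turn": [0, 0, 0], "hand": 0.2}, {"delta_pos": [0, 0.6, 2], "turn": [0, 0, 0], "hand": 0.2}, {"delta_pos": [0, 0.6, 2], "turn": [0, 0, 0], "hand": 0.2}, {"delta_pos": [0, 0.6, 2], "turn": [0, 0, 0], "hand": 0.2}, {"delta_pos": [0, 0.6, 2], "turn": [0, 0, 0], "hand": 0.2}]'

```text
t: 10.25
eef_pos: [0.5434, 0.0115, 0.193]
eef_rot: [[0.983, 0.182, 0.0], [0.182, -0.983, 0.0], [0.0, -0.0, -1.0]]
ft_force: [2.1, -0.4, 4.6]
grip_width: 0.0325
```

```bash
python3 -c "
from h import *
plan(543.3,11.8,192,10.42)"
```

```text
t 10.25 pos [543.4  11.5 193. ] yaw 10.47 F [ 2.1 -0.4  4.6] w 0.0325
delta [-0.  -0.3  1. ] turn [-0.0001 -0.0004  0.0009]
```

Call:
send_rows --commands '[{"delta_pos": [0, 0, 0.5], "turn": [0, 0, 0], "hand": 0.2}, {"delta_pos": [0, 0, 1], "turn": [0, 0, 0], "hand": 0.2}, {"delta_pos": [0, 0, 1.5], "turn": [0, 0, 0], "hand": 0.2}, {"delta_pos": [0, 0, 2], "turn": [0, 0, 0], "hand": 0.2}, {"delta_pos": [0, 0, 2], "turn": [0, 0, 0], "hand": 0.2}, {"delta_pos": [0, 0, 2], "turn": [0, 0, 0], "hand": 0.2}, {"delta_pos": [0, 0, 2], "turn": [0, 0, 0], "hand": 0.2}, {"delta_pos": [0, 0, 2], "turn": [0, 0, 0], "hand": 0.2}]'

```text
t: 11.25
eef_pos: [0.5431, 0.0114, 0.1908]
eef_rot: [[0.983, 0.182, -0.0], [0.182, -0.983, 0.0], [-0.0, -0.0, -1.0]]
ft_force: [1.5, -0.1, -0.2]
grip_width: 0.0326
```

```bash
python3 -c "
from h import *
plan(543.3,11.8,190.5,10.42)"
```

```text
t 11.25 pos [543.1  11.4 190.8] yaw 10.47 F [ 1.5 -0.1 -0.2] w 0.0326
delta [ 0.2 -0.3  0.3] turn [-0.0001  0.0003  0.0008]
```

Call:
send_rows --commands '[{"delta_pos": [0, 0, 0], "turn": [0, 0, 0], "hand": 0.65}, {"delta_pos": [0, 0, 0], "turn": [0, 0, 0], "hand": 0.65}, {"delta_pos": [0, 0, 0], "turn": [0, 0, 0], "hand": 0.65}, {"delta_pos": [0, 0, 0], "turn": [0, 0, 0], "hand": 0.65}, {"delta_pos": [0, 0, -20], "turn": [0, 0, 0], "hand": 0.65}, {"delta_pos": [0, 0, -40], "turn": [0, 0, 0], "hand": 0.65}, {"delta_pos": [0, 0, -40], "turn": [0, 0, 0], "hand": 0}, {"delta_pos": [0, 0, -40], "turn": [0, 0, 0], "hand": 0}]'

```text
t: 12.25
eef_pos: [0.543, 0.0114, 0.2305]
eef_rot: [[0.983, 0.182, -0.0], [0.182, -0.983, -0.0], [-0.0, 0.0, -1.0]]
ft_force: [-0.2, 0.4, -0.6]
grip_width: 0.0198
```

```bash
python3 -c "
from h import *
plan(543.3,11.8,206,10.42)
S=vision.snapshot('scene')
crop(S,270,150,100,125,5,'pics/k1.png')"
```

```text
t 12.25 pos [543.   11.4 230.5] yaw 10.47 F [-0.2  0.4 -0.6] w 0.0198
delta [ 0.3 -0.4 24.5] turn [0.     0.0003 0.0008]
```

View pics/k1.png

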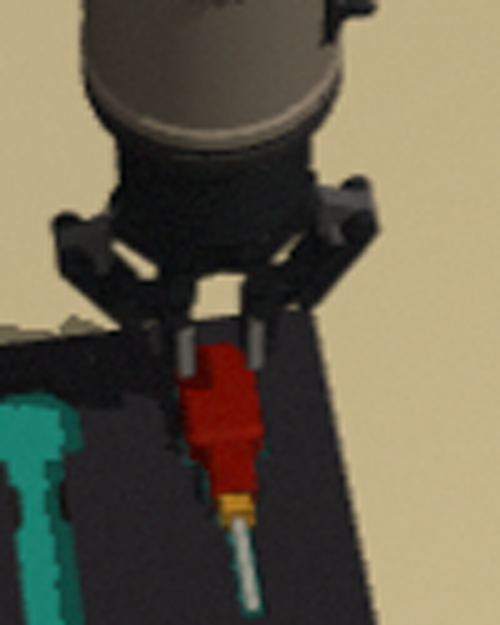

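Call:
send_rows --commands '[{"delta_pos": [3, 0, 10], "turn": [0, 0, 0], "hand": 0}, {"delta_pos": [3, 0, 20], "turn": [0, 0, 0], "hand": 0}, {"delta_pos": [3, 0, 23], "turn": [0, 0, 0], "hand": 0}, {"delta_pos": [3, 0, 24], "turn": [0, 0, 0], "hand": 0}, {"delta_pos": [3, 0, 25], "turn": [0, 0, 0], "hand": 0}, {"delta_pos": [3, 0, 25.5], "turn": [0, 0, 0], "hand": 0}, {"delta_pos": [3, 0, 26], "turn": [0, 0, 0], "hand": 0}, {"delta_pos": [3, 0, 26], "turn": [0, 0, 0], "hand": 0}]'

```text
t: 13.3
eef_pos: [0.5463, 0.012, 0.2051]
eef_rot: [[0.983, 0.182, 0.0], [0.182, -0.983, -0.0], [0.0, 0.0, -1.0]]
ft_force: [-0.2, -0.6, 2.9]
grip_width: -0.0002
```

```bash
python3 -c "
from h import *
plan(543.3,11.8,206,10.42)"
```

```text
t 13.3 pos [546.3  12.  205.1] yaw 10.47 F [-0.2 -0.6  2.9] w -0.0002
delta [-2.9 -0.4 -0.9] turn [ 0.0001 -0.0003  0.0008]
```

Call:
send_rows --commands '[{"delta_pos": [0, 0, 0.3], "turn": [0, 0, 0], "hand": 0}, {"delta_pos": [0, 0, 0.6], "turn": [0, 0, 0], "hand": 0}, {"delta_pos": [0, 0, 0.9], "turn": [0, 0, 0], "hand": 0}, {"delta_pos": [0, 0, 1.2], "turn": [0, 0, 0], "hand": 0}, {"delta_pos": [0, 0, 1.5], "turn": [0, 0, 0], "hand": 0}, {"delta_pos": [0, 0, 1.5], "turn": [0, 0, 0], "hand": 0}, {"delta_pos": [0, 0, 1.5], "turn": [0, 0, 0], "hand": 0}, {"delta_pos": [0, 0, 1.5], "turn": [0, 0, 0], "hand": 0}]'

```text
t: 14.3
eef_pos: [0.5462, 0.012, 0.2044]
eef_rot: [[0.983, 0.182, 0.0], [0.182, -0.983, -0.0], [0.0, 0.0, -1.0]]
ft_force: [-8.9, -0.8, 25.9]
grip_width: -0.0003
```

```bash
python3 -c "
from h import *
plan(543.3,11.8,206,10.42)"
```

```text
t 14.3 pos [546.2  12.  204.4] yaw 10.46 F [-8.9 -0.8 25.9] w -0.0003
delta [-2.8 -0.3 -1.6] turn [ 0.0005 -0.0002  0.0007]
```

```bash
python3 -c "
from h import *
plan(462.5,-324.1,245,-61.4)
S=vision.snapshot('scene');T=vision.snapshot('top')
s=lambda *p:cp(p,7,120,170); t=lambda *p:cp(p,8,430,270)
f=lambda d,p,z:(plane(d,p,z)*1000).round(1).tolist()
print('T shaft edges@26',f(T,t([215,240],[245,298],[462,118],[500,165]),.026))
print('T head end',f(T,t([128,255],[195,357],[190,216],[255,325]),.026))
print('S head',f(S,s([450,88],[518,140],[427,195],[390,115]),.026))
print('S shaft top edges',f(S,s([128,232],[385,138],[150,268],[410,175]),.026))
"
```

```text
t 14.3 pos [546.2  12.  204.4] yaw 10.46 F [-8.9 -0.8 25.9] w -0.0003
delta [-143.3  315.3  -40.5] turn [ 3.0000e-04 -4.0000e-04  1.2542e+00]
T shaft edges@26 [[461.2, -302.9, 26.0], [443.6, -311.3, 26.0], [500.3, -380.0, 26.0], [485.9, -390.8, 26.0]]
T head end [[456.1, -276.1, 26.0], [425.4, -295.4, 26.0], [468.4, -295.5, 26.0], [435.5, -314.0, 26.0]]
S head [[421.3, -295.1, 26.0], [442.4, -268.8, 26.0], [465.7, -295.2, 26.0], [433.1, -313.2, 26.0]]
S shaft top edges [[483.1, -390.5, 26.0], [442.7, -313.2, 26.0], [497.2, -380.3, 26.0], [457.7, -302.2, 26.0]]
```

Call:
send_rows --commands '[{"delta_pos": [0, 0, -30], "turn": [0, 0, 0], "hand": 0}, {"delta_pos": [-10, 20, -60], "turn": [0, 0, 0.1], "hand": 0.3}, {"delta_pos": [-36, 75, -60], "turn": [0, 0, 0.27], "hand": 0.7}, {"delta_pos": [-62, 130, -60], "turn": [0, 0, 0.45], "hand": 0.7}, {"delta_pos": [-86, 185, -60], "turn": [0, 0, 0.63], "hand": 0.7}, {"delta_pos": [-110, 240, -60], "turn": [0, 0, 0.81], "hand": 0.7}, {"delta_pos": [-134, 290, -50], "turn": [0, 0, 0.99], "hand": 0.7}, {"delta_pos": [-145, 315, -41], "turn": [0, 0, 1.17], "hand": 0.7}]'

```text
t: 15.4
eef_pos: [0.4593, -0.3272, 0.2441]
eef_rot: [[0.543, -0.84, -0.0], [-0.84, -0.543, -0.001], [0.001, 0.001, -1.0]]
ft_force: [0.7, 1.1, 0.2]
grip_width: 0.0599
```

```bash
python3 -c "
from h import *
plan(460.3,-324.1,230,-62.5)"
```

```text
t 15.4 pos [ 459.3 -327.2  244.1] yaw -57.09 F [0.7 1.1 0.2] w 0.0599
delta [-2.1 -2.5 14.1] turn [ 0.0006 -0.0008  0.0944]
```

Check the seated awl and the punch alignment now that the view is free.

Call:
send_rows --commands '[{"delta_pos": [-2, -2.5, 5], "turn": [0, 0, 0.094], "hand": 0.7}, {"delta_pos": [-2, -2.5, 10], "turn": [0, 0, 0.094], "hand": 0.7}, {"delta_pos": [-2, -2.5, 14], "turn": [0, 0, 0.094], "hand": 0.7}, {"delta_pos": [-2, -2.5, 14], "turn": [0, 0, 0.094], "hand": 0.5}, {"delta_pos": [-2, -2.5, 14], "turn": [0, 0, 0.094], "hand": 0.5}, {"delta_pos": [-2, -2.5, 14], "turn": [0, 0, 0.094], "hand": 0.5}, {"delta_pos": [-2, -2.5, 14], "turn": [0, 0, 0.094], "hand": 0.5}, {"delta_pos": [-2, -2.5, 14], "turn": [0, 0, 0.094], "hand": 0.5}]'

```text
t: 16.4
eef_pos: [0.4618, -0.3211, 0.2305]
eef_rot: [[0.47, -0.883, 0.0], [-0.883, -0.47, 0.0], [0.0, -0.0, -1.0]]
ft_force: [0.8, 1.0, -0.4]
grip_width: 0.0429
```

```bash
python3 -c "
from h import *
plan(460.3,-324.1,186,-62.5)
S=vision.snapshot('scene');T=vision.snapshot('top')
crop(S,240,200,115,100,6,'pics/l1.png');crop(T,290,200,105,95,6,'pics/l2.png');crop(S,100,110,130,120,5,'pics/l3.png')"
```

```text
t 16.4 pos [ 461.8 -321.1  230.5] yaw -61.95 F [ 0.8  1.  -0.4] w 0.0429
delta [ 2.   2.8 44.5] turn [-0.0001 -0.      0.0097]
```

View pics/l1.png

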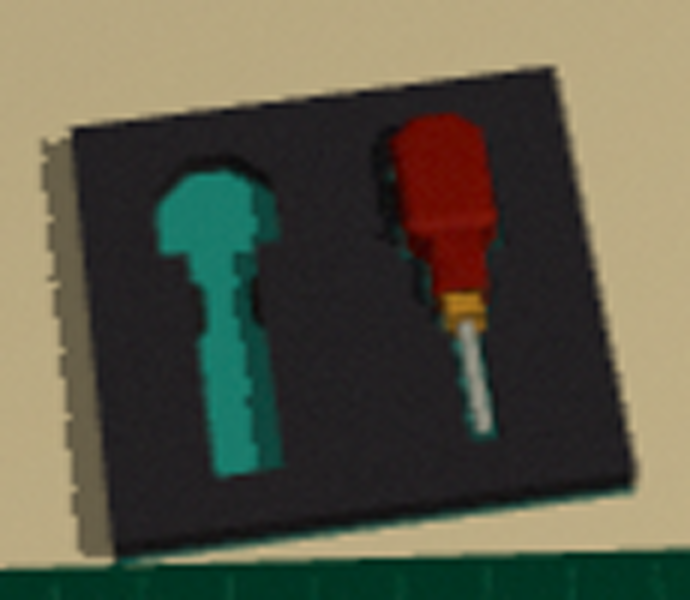

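View pics/l2.png

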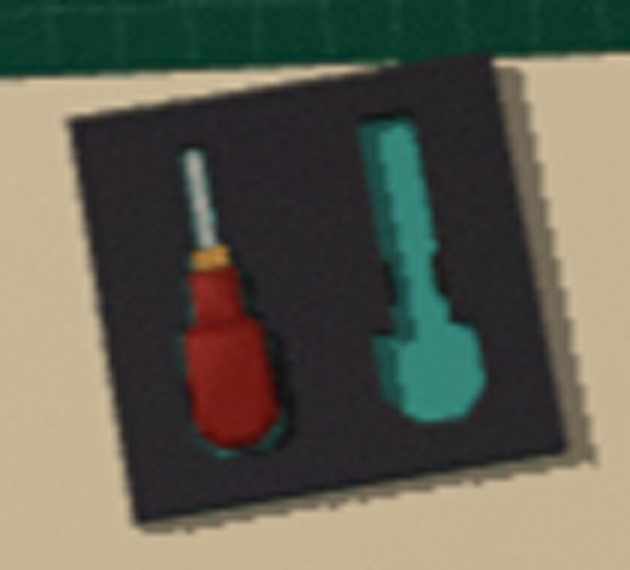

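View pics/l3.png

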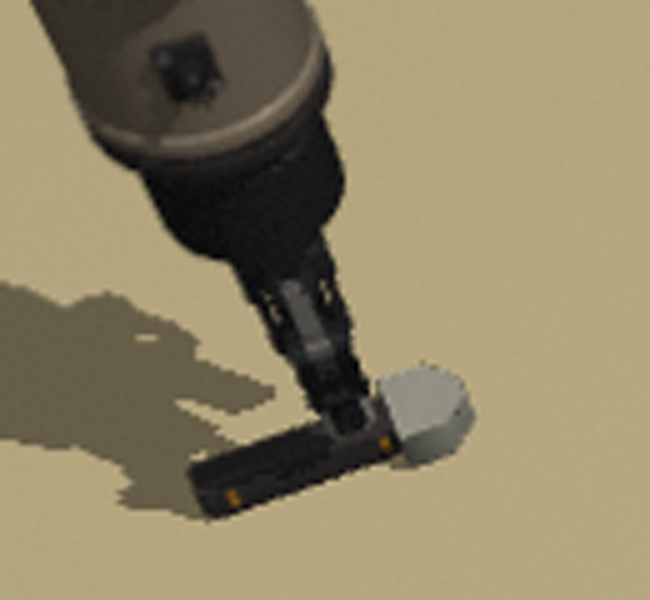

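Call:
send_rows --commands '[{"delta_pos": [2, 2.8, 15], "turn": [0, 0, 0.01], "hand": 0.5}, {"delta_pos": [2, 2.8, 30], "turn": [0, 0, 0.01], "hand": 0.5}, {"delta_pos": [2, 2.8, 40], "turn": [0, 0, 0.01], "hand": 0.5}, {"delta_pos": [2, 2.8, 43.5], "turn": [0, 0, 0.01], "hand": 0.5}, {"delta_pos": [2, 2.8, 43.5], "turn": [0, 0, 0.01], "hand": 0.4}, {"delta_pos": [2, 2.8, 43.5], "turn": [0, 0, 0.01], "hand": 0.1}, {"delta_pos": [2, 2.8, 43.5], "turn": [0, 0, 0.01], "hand": 0.1}, {"delta_pos": [2, 2.8, 43.5], "turn": [0, 0, 0.01], "hand": 0.1}]' --force 40

```text
t: 17.5
eef_pos: [0.4605, -0.3242, 0.1874]
eef_rot: [[0.461, -0.887, 0.001], [-0.887, -0.461, -0.0], [0.001, -0.001, -1.0]]
ft_force: [-0.1, 0.7, 6.0]
grip_width: 0.0188
```

```bash
python3 -c "
from h import *
plan(460.3,-324.1,186,-62.5)"
```

```text
t 17.5 pos [ 460.5 -324.2  187.4] yaw -62.52 F [-0.1  0.7  6. ] w 0.0188
delta [-0.2  0.1  1.4] turn [-0.0005 -0.0007 -0.0004]
```

Call:
send_rows --commands '[{"delta_pos": [0, 0, 0], "turn": [0, 0, 0], "hand": 0.1}, {"delta_pos": [0, 0, -10], "turn": [0, 0, 0], "hand": 0.1}, {"delta_pos": [0, 0, -30], "turn": [0, 0, 0], "hand": 0.1}, {"delta_pos": [0, 0, -60], "turn": [0, 0, 0], "hand": 0.1}, {"delta_pos": [0, 0, -80], "turn": [0, 0, 0], "hand": 0.1}, {"delta_pos": [0, 0, -80], "turn": [0, 0, 0], "hand": 0.1}, {"delta_pos": [0, 0, -80], "turn": [0, 0, 0], "hand": 0.1}, {"delta_pos": [0, 0, -80], "turn": [0, 0, 0], "hand": 0.1}]' --force 60

```text
t: 18.5
eef_pos: [0.46, -0.324, 0.266]
eef_rot: [[0.461, -0.887, -0.001], [-0.887, -0.461, 0.001], [-0.001, 0.001, -1.0]]
ft_force: [0.1, 0.1, -0.8]
grip_width: 0.0184
```

```bash
python3 -c "
from h import *
import math
a=math.radians(10.42); X=np.array([math.cos(a),math.sin(a)]);Y=np.array([-X[1],X[0]]); C=np.array([590.2,-22.3])
b=C-42*Y; g=b-5*X; print('bed',b,'grip',g)
plan(g[0],g[1],267,10.42)
S=vision.snapshot('scene');T=vision.snapshot('top')
crop(S,100,90,130,120,5,'pics/n1.png');crop(T,420,240,120,100,6,'pics/n2.png')"
```

```text
bed [597.79622355 -63.60735271] grip [592.87868156 -64.51166504]
t 18.5 pos [ 460. -324.  266.] yaw -62.52 F [ 0.1  0.1 -0.8] w 0.0184
delta [-168.9 -237.6   -0.9] turn [-1.0000e-04  1.5000e-03 -1.2731e+00]
```

View pics/n1.png

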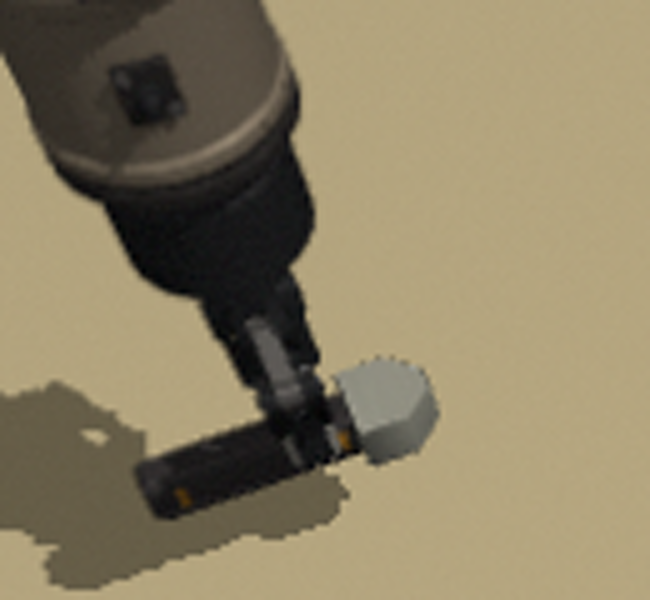

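Call:
send_rows --commands '[{"delta_pos": [-25, -35, 0], "turn": [0, 0, -0.17], "hand": 0.1}, {"delta_pos": [-50, -70, 0], "turn": [0, 0, -0.35], "hand": 0.1}, {"delta_pos": [-75, -105, 0], "turn": [0, 0, -0.53], "hand": 0.1}, {"delta_pos": [-100, -140, 0], "turn": [0, 0, -0.71], "hand": 0.1}, {"delta_pos": [-125, -175, 0], "turn": [0, 0, -0.89], "hand": 0.1}, {"delta_pos": [-150, -210, 0], "turn": [0, 0, -1.07], "hand": 0.1}, {"delta_pos": [-165, -230, 0], "turn": [0, 0, -1.22], "hand": 0.1}, {"delta_pos": [-168.9, -237.6, 5], "turn": [0, 0, -1.273], "hand": 0.1}]'

```text
t: 19.6
eef_pos: [0.5937, -0.0632, 0.2615]
eef_rot: [[0.983, 0.185, 0.0], [0.185, -0.983, 0.001], [0.0, -0.001, -1.0]]
ft_force: [-0.1, -0.8, -1.9]
grip_width: 0.0181
```

```bash
python3 -c "
from h import *
plan(592.9,-64.5,236,10.42)"
```

```text
t 19.6 pos [593.7 -63.2 261.5] yaw 10.64 F [-0.1 -0.8 -1.9] w 0.0181
delta [-1.   1.1 25.5] turn [-0.0007 -0.0003  0.0038]
```

Call:
send_rows --commands '[{"delta_pos": [0, 0, 10], "turn": [0, 0, 0], "hand": 0.1}, {"delta_pos": [0, 0, 20], "turn": [0, 0, 0], "hand": 0.1}, {"delta_pos": [0, 0, 26], "turn": [0, 0, 0], "hand": 0.1}, {"delta_pos": [0, 0, 26], "turn": [0, 0, 0], "hand": 0.1}, {"delta_pos": [0, 0, 26], "turn": [0, 0, 0], "hand": 0.1}, {"delta_pos": [0, 0, 26], "turn": [0, 0, 0], "hand": 0.1}, {"delta_pos": [0, 0, 26], "turn": [0, 0, 0], "hand": 0.1}, {"delta_pos": [0, 0, 26], "turn": [0, 0, 0], "hand": 0.1}]'

```text
t: 20.6
eef_pos: [0.5932, -0.0647, 0.2361]
eef_rot: [[0.984, 0.181, 0.0], [0.181, -0.984, 0.0], [0.0, 0.0, -1.0]]
ft_force: [-0.7, 0.8, -1.2]
grip_width: 0.0183
```

```bash
python3 -c "
from h import *
plan(592.9,-64.5,208,10.42)
S=vision.snapshot('scene');T=vision.snapshot('top')
crop(S,230,170,130,115,6,'pics/o1.png');crop(T,300,190,130,110,6,'pics/o2.png')"
```

```text
t 20.6 pos [593.2 -64.7 236.1] yaw 10.41 F [-0.7  0.8 -1.2] w 0.0183
delta [-0.3 -0.2 28.1] turn [ 0.     -0.0003 -0.0002]
```

View pics/o1.png

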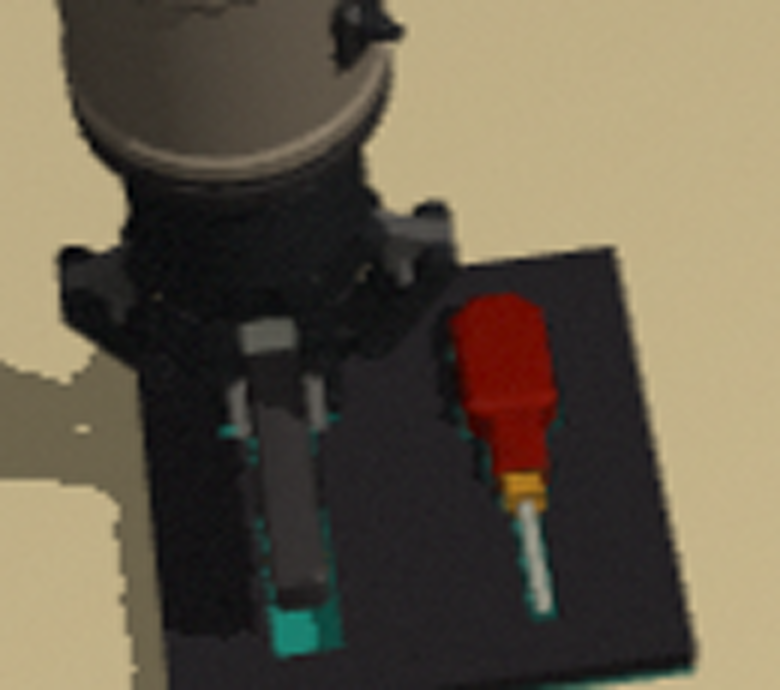

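View pics/o2.png

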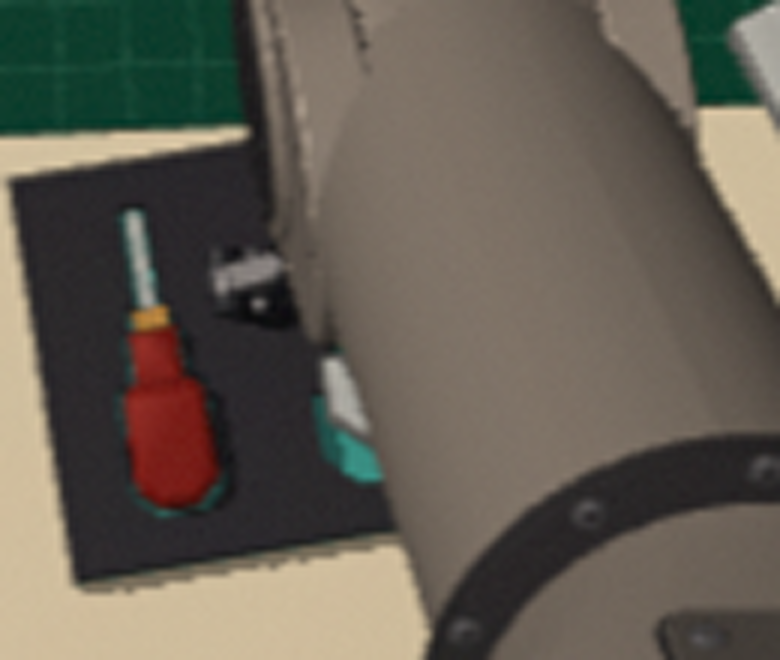

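```bash
python3 -c "
from h import *
S=vision.snapshot('scene');T=vision.snapshot('top')
R=np.array(telemetry.state()['eef_rot']);p=np.array(telemetry.state()['eef_pos'])
def loc(d,q,k,x,y,z):
    P=plane(d,cp([q],k,x,y),z)[0]; print((P*1000).round(1),'local',((P-p)@R[:,:2]*1000).round(1))
dz=.0487
for q in ([278,580],[325,571]): loc(S,q,6,230,170,dz+.026)
loc(S,[302,607],6,230,170,dz+.003)
loc(T,[325,362],6,300,190,dz+.026);loc(T,[325,395],6,300,190,dz+.026);
crop(S,255,215,60,65,11,'pics/p1.png'); crop(T,335,230,40,45,12,'pics/p2.png')"
```

```text
[665.4 -57.2  74.7] local [72.4  5.8]
[661.6 -41.8  74.7] local [ 71.4 -10.1]
[663.2 -50.9  51.7] local [71.3 -0.8]
[571.  -47.9  74.7] local [-18.8 -20.5]
[557.5 -48.   74.7] local [-32.1 -22.8]
```

View pics/p1.png

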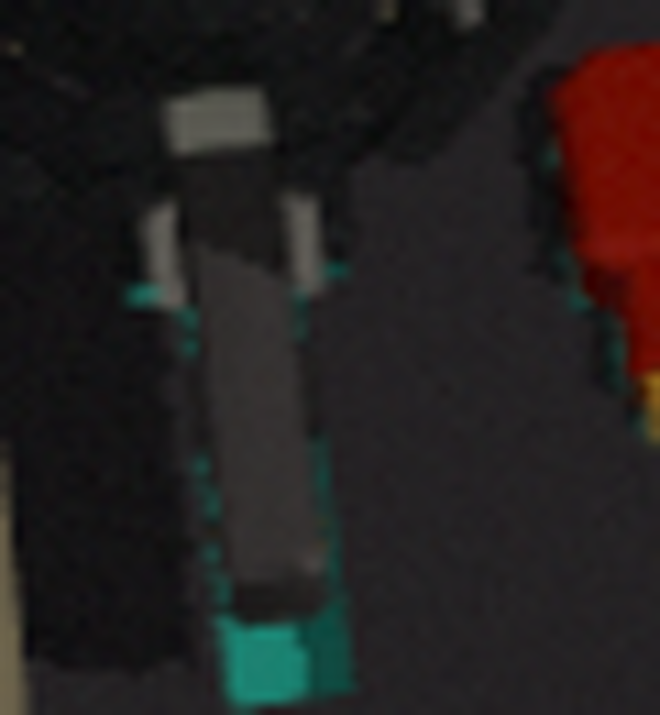

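View pics/p2.png

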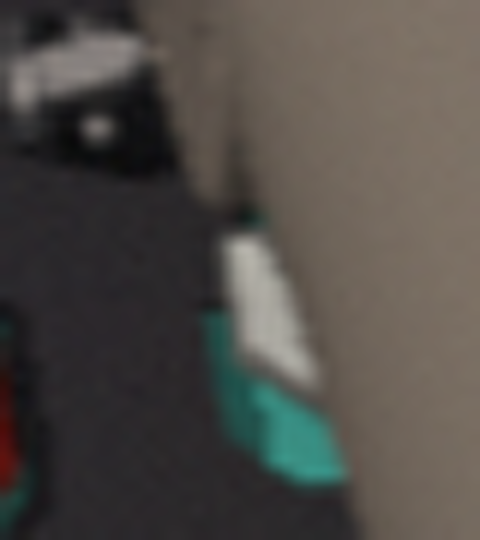

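Call:
send_rows --commands '[{"delta_pos": [-1.8, 0, 10], "turn": [0, 0, 0], "hand": 0.1}, {"delta_pos": [-1.8, 0, 20], "turn": [0, 0, 0], "hand": 0.1}, {"delta_pos": [-1.8, 0, 25], "turn": [0, 0, 0], "hand": 0.1}, {"delta_pos": [-1.8, 0, 27], "turn": [0, 0, 0], "hand": 0.1}, {"delta_pos": [-1.8, 0, 27], "turn": [0, 0, 0], "hand": 0.1}, {"delta_pos": [-1.8, 0, 27], "turn": [0, 0, 0], "hand": 0.1}, {"delta_pos": [-1.8, 0, 27], "turn": [0, 0, 0], "hand": 0.1}, {"delta_pos": [-1.8, 0, 27], "turn": [0, 0, 0], "hand": 0.1}]'

```text
t: 21.8
eef_pos: [0.5914, -0.065, 0.2091]
eef_rot: [[0.984, 0.181, 0.0], [0.181, -0.984, 0.0], [0.0, -0.0, -1.0]]
ft_force: [-0.2, -0.1, -1.1]
grip_width: 0.0181
```

```bash
python3 -c "
from h import *
plan(591.4,-64.8,197,10.42)
S=vision.snapshot('scene');T=vision.snapshot('top')
crop(S,255,215,60,65,11,'pics/q1.png');crop(T,335,230,40,45,12,'pics/q2.png')"
```

```text
t 21.8 pos [591.4 -65.  209.1] yaw 10.41 F [-0.2 -0.1 -1.1] w 0.0181
delta [-0.  -0.2 12.1] turn [-0.     -0.0002 -0.0002]
```

View pics/q1.png

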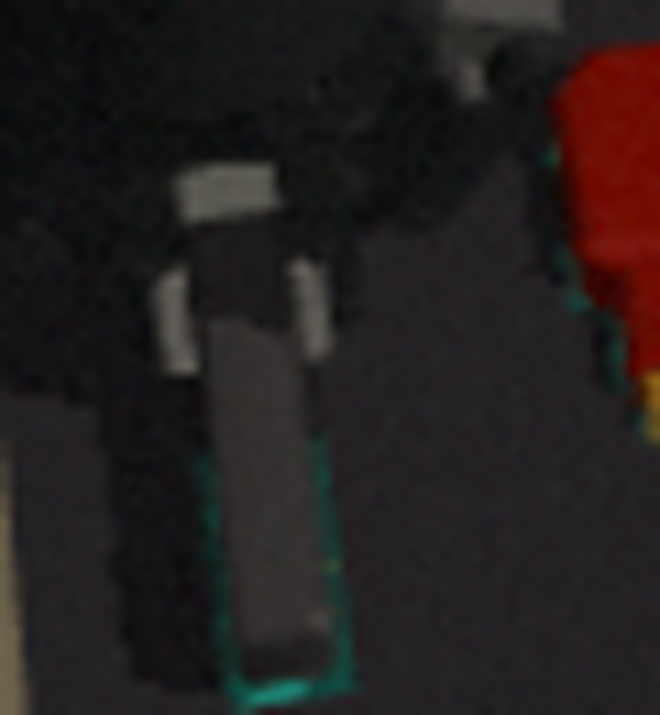

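View pics/q2.png

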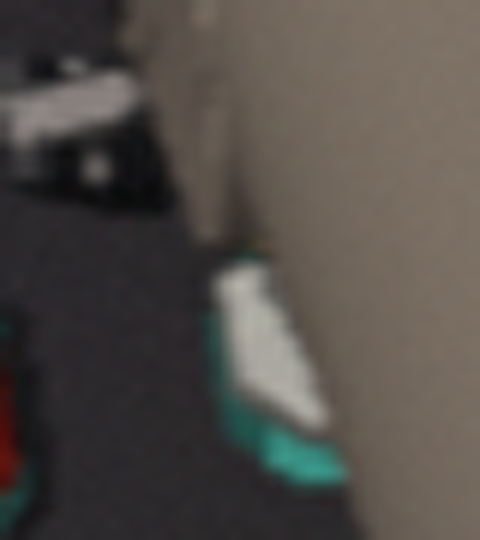

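Call:
send_rows --commands '[{"delta_pos": [0, 0, 3], "turn": [0, 0, 0], "hand": 0.1}, {"delta_pos": [0, 0, 5], "turn": [0, 0, 0], "hand": 0.1}, {"delta_pos": [0, 0, 7], "turn": [0, 0, 0], "hand": 0.1}, {"delta_pos": [0, 0, 9], "turn": [0, 0, 0], "hand": 0.1}, {"delta_pos": [0, 0, 11], "turn": [0, 0, 0], "hand": 0.1}, {"delta_pos": [0, 0, 12], "turn": [0, 0, 0], "hand": 0.1}, {"delta_pos": [0, 0, 12], "turn": [0, 0, 0], "hand": 0.1}, {"delta_pos": [0, 0, 12], "turn": [0, 0, 0], "hand": 0.1}]'

```text
t: 22.9
eef_pos: [0.5907, -0.0656, 0.1968]
eef_rot: [[0.984, 0.18, -0.002], [0.18, -0.984, -0.001], [-0.002, 0.0, -1.0]]
ft_force: [-6.4, -3.2, 5.7]
grip_width: 0.0183
```

```bash
python3 -c "
from h import *
plan(591.4,-64.8,192.5,10.42);print(telemetry.state()['torque'])"
```

```text
t 22.9 pos [590.7 -65.6 196.8] yaw 10.38 F [-6.4 -3.2  5.7] w 0.0183
delta [ 0.8 -0.6  4.3] turn [ 0.0004  0.0021 -0.0007]
[-0.70798517  1.48750713 -0.01770449]
```

Call:
send_rows --commands '[{"delta_pos": [-1, 0.5, 0], "turn": [0, 0, 0], "hand": 0.1}, {"delta_pos": [-1.2, 0.5, 0], "turn": [0, 0, 0], "hand": 0.1}, {"delta_pos": [-1.2, 0.5, 0], "turn": [0, 0, 0], "hand": 0.1}, {"delta_pos": [-1.2, 0.5, 0.5], "turn": [0, 0, 0], "hand": 0.1}, {"delta_pos": [-1.2, 0.5, 1], "turn": [0, 0, 0], "hand": 0.1}, {"delta_pos": [-1.2, 0.5, 1.5], "turn": [0, 0, 0], "hand": 0.1}, {"delta_pos": [-1.2, 0.5, 1.5], "turn": [0, 0, 0], "hand": 0.1}, {"delta_pos": [-1.2, 0.5, 1.5], "turn": [0, 0, 0], "hand": 0.1}]'

```text
t: 23.9
eef_pos: [0.5903, -0.0658, 0.1959]
eef_rot: [[0.984, 0.181, -0.0], [0.181, -0.984, -0.0], [-0.0, 0.0, -1.0]]
ft_force: [-6.7, -2.0, 13.1]
grip_width: 0.0185
```

```bash
python3 -c "
from h import *
plan(591.4,-64.8,192.5,10.42);print(telemetry.state()['torque'])
S=vision.snapshot('scene');T=vision.snapshot('top')
crop(S,255,215,60,65,9,'pics/r1.png');crop(T,335,230,40,45,12,'pics/r2.png')"
```

```text
t 23.9 pos [590.3 -65.8 195.9] yaw 10.41 F [-6.7 -2.  13.1] w 0.0185
delta [ 1.3 -0.7  3.4] turn [ 0.0003  0.0001 -0.0001]
[-0.2006144   1.39311932  0.11328698]
```

View pics/r1.png

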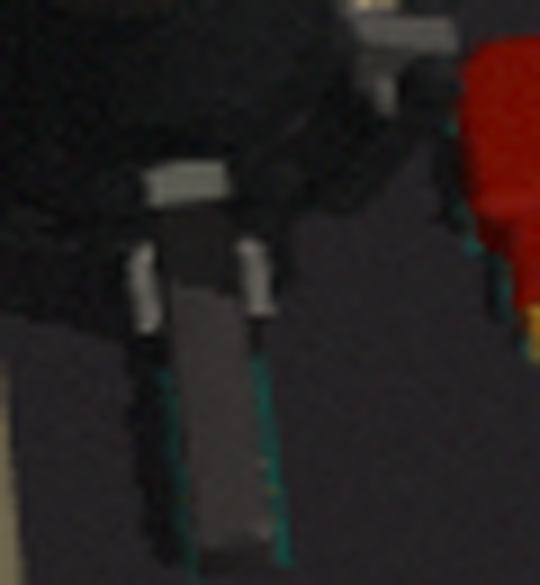

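View pics/r2.png

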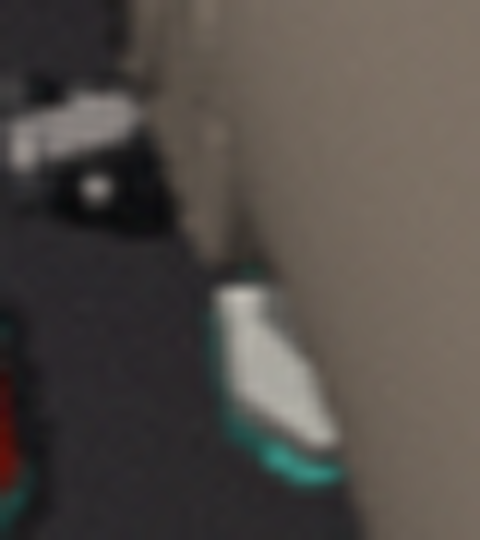

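Call:
send_rows --commands '[{"delta_pos": [0, 0, -3], "turn": [0, 0, 0], "hand": 0.1}, {"delta_pos": [-1.7, 0.2, -3], "turn": [0, 0, 0], "hand": 0.1}, {"delta_pos": [-1.7, 0.2, -3], "turn": [0, 0, 0], "hand": 0.1}, {"delta_pos": [-1.7, 0.2, -2], "turn": [0, 0, 0], "hand": 0.1}, {"delta_pos": [-1.7, 0.2, -1], "turn": [0, 0, 0], "hand": 0.1}, {"delta_pos": [-1.7, 0.2, 0], "turn": [0, 0, 0], "hand": 0.1}, {"delta_pos": [-1.7, 0.2, 0], "turn": [0, 0, 0], "hand": 0.1}, {"delta_pos": [-1.7, 0.2, 0], "turn": [0, 0, 0], "hand": 0.1}]'

```text
t: 25.0
eef_pos: [0.5891, -0.0661, 0.1958]
eef_rot: [[0.984, 0.181, 0.001], [0.181, -0.984, 0.0], [0.001, 0.0, -1.0]]
ft_force: [-0.8, -0.2, 6.0]
grip_width: 0.0184
```

```bash
python3 -c "
from h import *
plan(591.4,-64.8,192.5,10.42);print(telemetry.state()['torque'])
"
```

```text
t 25.0 pos [589.1 -66.1 195.8] yaw 10.42 F [-0.8 -0.2  6. ] w 0.0184
delta [ 2.5 -0.8  3.3] turn [ 0.0001 -0.0011 -0.    ]
[0.13563564 0.14074306 0.03338156]
```

Call:
send_rows --commands '[{"delta_pos": [0, 0, 0.5], "turn": [0, 0, 0], "hand": 0.1}, {"delta_pos": [0, 0, 1], "turn": [0, 0, 0], "hand": 0.1}, {"delta_pos": [0, 0, 1.5], "turn": [0, 0, 0], "hand": 0.1}, {"delta_pos": [0, 0, 2], "turn": [0, 0, 0], "hand": 0.1}, {"delta_pos": [0, 0, 2.5], "turn": [0, 0, 0], "hand": 0.1}, {"delta_pos": [0, 0, 3], "turn": [0, 0, 0], "hand": 0.1}, {"delta_pos": [0, 0, 3], "turn": [0, 0, 0], "hand": 0.1}, {"delta_pos": [0, 0, 3], "turn": [0, 0, 0], "hand": 0.1}]'

```text
t: 26.0
eef_pos: [0.5892, -0.0661, 0.1928]
eef_rot: [[0.984, 0.181, 0.002], [0.181, -0.984, 0.0], [0.002, 0.0, -1.0]]
ft_force: [1.6, 0.4, 5.2]
grip_width: 0.0179
```

```bash
python3 -c "
from h import *
plan(591.4,-64.8,192.5,10.42);print(telemetry.state()['torque'])
"
```

```text
t 26.0 pos [589.2 -66.1 192.8] yaw 10.42 F [1.6 0.4 5.2] w 0.0179
delta [ 2.4 -0.8  0.3] turn [ 0.0001 -0.0015 -0.    ]
[ 0.15415192 -0.37818472  0.00337106]
```

Call:
send_rows --commands '[{"delta_pos": [0, 0, 0], "turn": [0, 0, 0], "hand": 0.5}, {"delta_pos": [0, 0, 0], "turn": [0, 0, 0], "hand": 0.5}, {"delta_pos": [0, 0, 0], "turn": [0, 0, 0], "hand": 0.5}, {"delta_pos": [0, 0, 0], "turn": [0, 0, 0], "hand": 0.5}, {"delta_pos": [0, 0, -20], "turn": [0, 0, 0], "hand": 0.5}, {"delta_pos": [0, 0, -36], "turn": [0, 0, 0], "hand": 0.5}, {"delta_pos": [0, 0, -36], "turn": [0, 0, 0], "hand": 0}, {"delta_pos": [0, 0, -36], "turn": [0, 0, 0], "hand": 0}]'

```text
t: 27.0
eef_pos: [0.5886, -0.0663, 0.2287]
eef_rot: [[0.984, 0.181, 0.0], [0.181, -0.984, -0.0], [0.0, 0.0, -1.0]]
ft_force: [-0.3, -0.8, 0.5]
grip_width: 0.007
```

Call:
send_rows --commands '[{"delta_pos": [0, 0, 5], "turn": [0, 0, 0], "hand": 0}, {"delta_pos": [0, 0, 10], "turn": [0, 0, 0], "hand": 0}, {"delta_pos": [0, 0, 17], "turn": [0, 0, 0], "hand": 0}, {"delta_pos": [0, 0, 20], "turn": [0, 0, 0], "hand": 0}, {"delta_pos": [0, 0, 21], "turn": [0, 0, 0], "hand": 0}, {"delta_pos": [0, 0, 22], "turn": [0, 0, 0], "hand": 0}, {"delta_pos": [0, 0, 22], "turn": [0, 0, 0], "hand": 0}, {"delta_pos": [0, 0, 22], "turn": [0, 0, 0], "hand": 0}]'

```text
t: 28.0
eef_pos: [0.5887, -0.0662, 0.2066]
eef_rot: [[0.984, 0.181, 0.0], [0.181, -0.984, 0.0], [0.0, 0.0, -1.0]]
ft_force: [1.7, -0.5, -0.3]
grip_width: -0.0001
```

```bash
python3 -c "
from h import *
plan(591.4,-64.8,192.5,10.42)
S=vision.snapshot('scene');T=vision.snapshot('top')
crop(S,240,180,110,110,5,'pics/s1.png')
"
```

```text
t 28.0 pos [588.7 -66.2 206.6] yaw 10.41 F [ 1.7 -0.5 -0.3] w -0.0001
delta [ 2.9 -0.9 14.1] turn [ 0.     -0.0003 -0.0001]
```

View pics/s1.png

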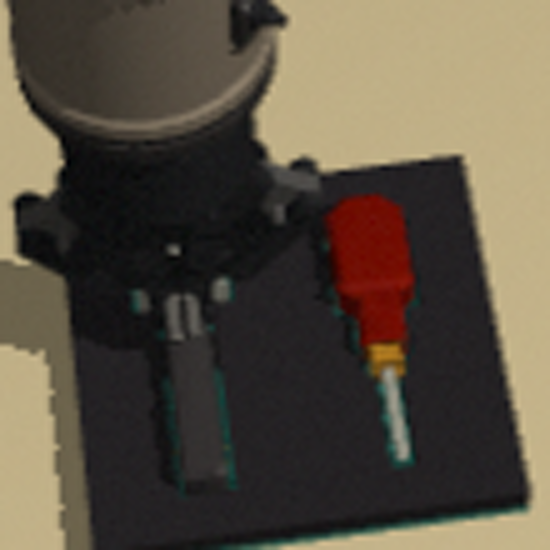

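Call:
send_rows --commands '[{"delta_pos": [0, 0, 0.8], "turn": [0, 0, 0], "hand": 0}, {"delta_pos": [0, 0, 1.3], "turn": [0, 0, 0], "hand": 0}, {"delta_pos": [0, 0, 1.8], "turn": [0, 0, 0], "hand": 0}, {"delta_pos": [0, 0, 2.2], "turn": [0, 0, 0], "hand": 0}, {"delta_pos": [0, 0, 2.6], "turn": [0, 0, 0], "hand": 0}, {"delta_pos": [0, 0, 2.6], "turn": [0, 0, 0], "hand": 0}, {"delta_pos": [0, 0, 2.6], "turn": [0, 0, 0], "hand": 0}, {"delta_pos": [0, 0, 2.6], "turn": [0, 0, 0], "hand": 0}]'

```text
t: 29.1
eef_pos: [0.5888, -0.0662, 0.2045]
eef_rot: [[0.984, 0.181, 0.0], [0.181, -0.984, -0.0], [0.0, 0.0, -1.0]]
ft_force: [-3.9, 0.1, 12.9]
grip_width: -0.0001
```

```bash
python3 -c "
from h import *
plan(591.4,-64.8,192.5,10.42)"
```

```text
t 29.1 pos [588.8 -66.2 204.5] yaw 10.41 F [-3.9  0.1 12.9] w -0.0001
delta [ 2.8 -0.9 12. ] turn [ 0.0003 -0.0005 -0.0002]
```

Call:
send_rows --commands '[{"delta_pos": [0, 0, 0.3], "turn": [0, 0, 0], "hand": 0}, {"delta_pos": [0, 0, 0.6], "turn": [0, 0, 0], "hand": 0}, {"delta_pos": [0, 0, 0.6], "turn": [0, 0, 0], "hand": 0}, {"delta_pos": [0, 0, 0.6], "turn": [0, 0, 0], "hand": 0}, {"delta_pos": [0, 0, 0.6], "turn": [0, 0, 0], "hand": 0}, {"delta_pos": [0, 0, 0.6], "turn": [0, 0, 0], "hand": 0}, {"delta_pos": [0, 0, 0.6], "turn": [0, 0, 0], "hand": 0}, {"delta_pos": [0, 0, 0.6], "turn": [0, 0, 0], "hand": 0}]'

```text
t: 30.1
eef_pos: [0.5888, -0.0662, 0.2044]
eef_rot: [[0.984, 0.181, 0.001], [0.181, -0.984, -0.0], [0.0, 0.0, -1.0]]
ft_force: [-7.9, 0.1, 22.5]
grip_width: 0.0003
```

Call:
send_rows --commands '[{"delta_pos": [0, 0, -40], "turn": [0, 0, 0], "hand": 0}, {"delta_pos": [0, 0, -80], "turn": [0, 0, 0], "hand": 0.2}, {"delta_pos": [-20, 40, -110], "turn": [0, 0, 0], "hand": 0.5}, {"delta_pos": [-40, 90, -120], "turn": [0, 0, 0], "hand": 0.5}, {"delta_pos": [-60, 145, -120], "turn": [0, 0, 0], "hand": 0.5}, {"delta_pos": [-80, 200, -120], "turn": [0, 0, 0], "hand": 0.5}, {"delta_pos": [-100, 250, -120], "turn": [0, 0, 0], "hand": 0.5}, {"delta_pos": [-100, 270, -120], "turn": [0, 0, 0], "hand": 0.5}]'

```text
t: 31.1
eef_pos: [0.5374, -0.3536, 0.323]
eef_rot: [[0.984, 0.176, -0.001], [0.176, -0.984, -0.001], [-0.001, 0.001, -1.0]]
ft_force: [-0.2, 0.1, 0.2]
grip_width: 0.0428
```

```bash
python3 -c "
from h import *
plan(591.4,-64.8,192.5,10.42)
S=vision.snapshot('scene');T=vision.snapshot('top')
cv2.imwrite('pics/u0.png',S['img'])
crop(S,240,200,115,100,6,'pics/u1.png');crop(T,290,200,105,95,6,'pics/u2.png')"
```

```text
t 31.1 pos [ 537.4 -353.6  323. ] yaw 10.15 F [-0.2  0.1  0.2] w 0.0428
delta [ 104.2 -274.9  130.2] turn [ 0.0008  0.001  -0.0047]
```

View pics/u0.png

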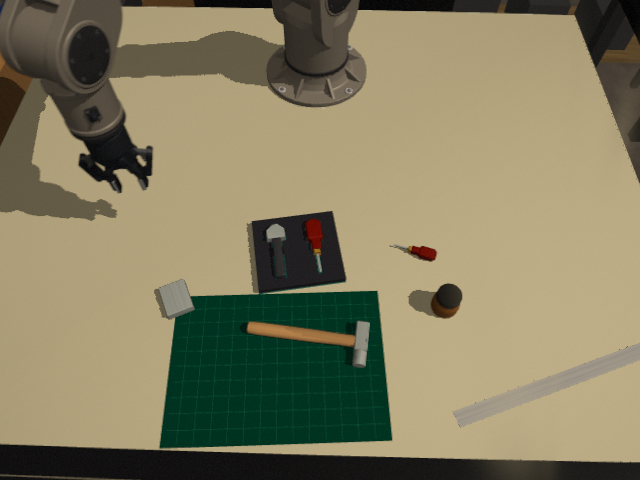

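View pics/u1.png

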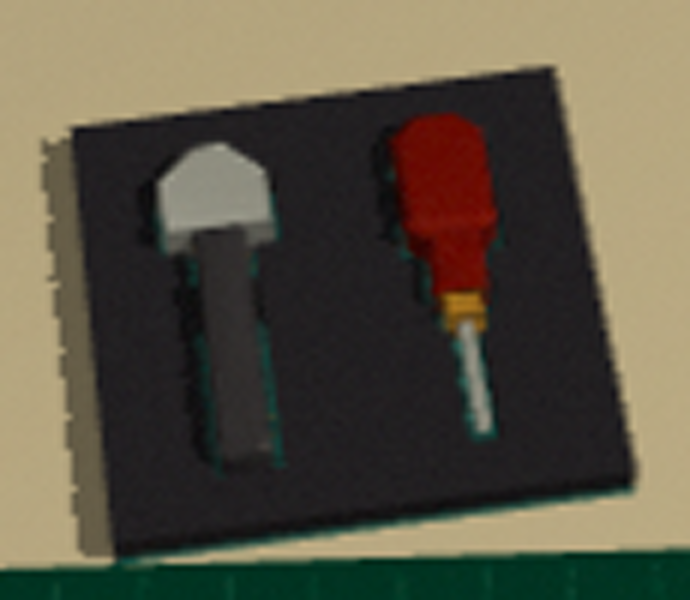

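View pics/u2.png

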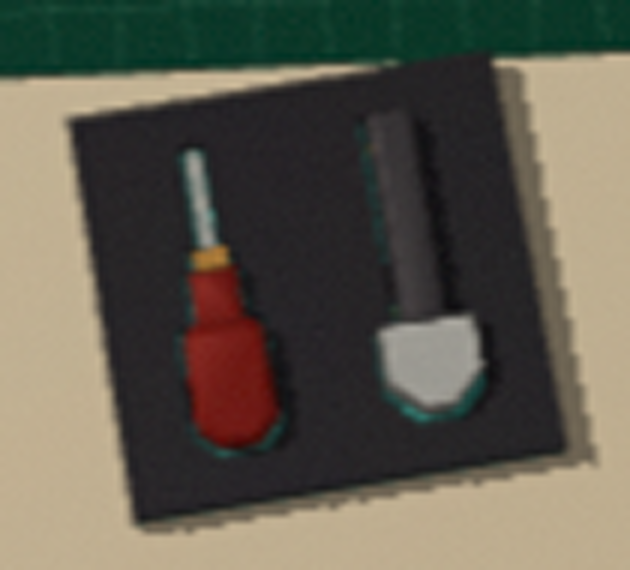

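```bash
python3 -c "
from h import *
S=vision.snapshot('scene');T=vision.snapshot('top')
s=lambda *p:cp(p,6,240,200); t=lambda *p:cp(p,6,290,200)
r=two(S,s([163,234],[272,217],[196,232],[242,226],[245,453]),T,t([480,316],[379,330],[440,320],[396,323],[392,110]));print((r*1000).round(1))
r=two(S,s([464,295],[484,436],[450,228]),T,t([209,268],[194,150],[222,322]));print((r*1000).round(1))
crop(S,262,218,32,64,9,'pics/v1.png');crop(T,345,212,32,64,9,'pics/v2.png')
a=cv2.imread('pics/v1.png');b=cv2.rotate(cv2.imread('pics/v2.png'),cv2.ROTATE_180);cv2.imwrite('pics/v.png',np.hstack([a,b]))
"
```

```text
[[574.6 -88.4  31.6   2.9]
 [567.6 -47.8  33.7   0. ]
 [572.9 -74.3  30.8   1.9]
 [571.  -56.7  32.7   3.6]
 [662.7 -52.1  31.5   1.6]]
[[5.943e+02 2.280e+01 2.670e+01 7.000e-01]
 [6.471e+02 3.080e+01 1.890e+01 7.000e-01]
 [5.700e+02 1.700e+01 3.300e+01 6.000e-01]]
```

View pics/v.png

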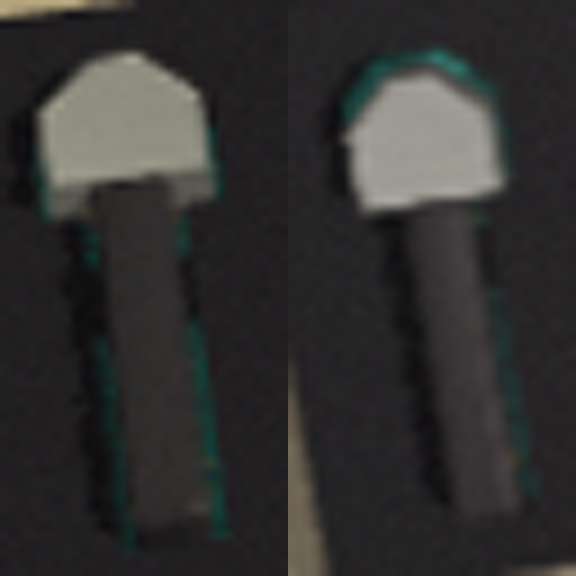

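```bash
python3 -c "
from h import *
plan(645,-55,215,10.42)"
```

```text
t 31.3 pos [ 539.5 -348.9  322.9] yaw 10.46 F [ 0.7  0.8 -0.1] w 0.0427
delta [ 157.1 -269.8  108.2] turn [-0.0009 -0.0001  0.0007]
```

Call:
send_rows --commands '[{"delta_pos": [30, -50, 0], "turn": [0, 0, 0], "hand": 0}, {"delta_pos": [58, -100, 10], "turn": [0, 0, 0], "hand": 0}, {"delta_pos": [86, -150, 25], "turn": [0, 0, 0], "hand": 0}, {"delta_pos": [114, -200, 40], "turn": [0, 0, 0], "hand": 0}, {"delta_pos": [142, -245, 50], "turn": [0, 0, 0], "hand": 0}, {"delta_pos": [157, -270, 65], "turn": [0, 0, 0], "hand": 0}, {"delta_pos": [157, -270, 85], "turn": [0, 0, 0], "hand": 0}, {"delta_pos": [157, -270, 100], "turn": [0, 0, 0], "hand": 0}]'

```text
t: 32.3
eef_pos: [0.6442, -0.0551, 0.2221]
eef_rot: [[0.983, 0.182, -0.001], [0.182, -0.983, 0.0], [-0.001, -0.0, -1.0]]
ft_force: [-0.6, 0.1, 0.5]
grip_width: -0.0006
```

```bash
python3 -c "
from h import *
plan(645,-55,206,10.42)"
```

```text
t 32.3 pos [644.2 -55.1 222.1] yaw 10.49 F [-0.6  0.1  0.5] w -0.0006
delta [ 0.8  0.  16.1] turn [-0.0002  0.001   0.0013]
```

Call:
send_rows --commands '[{"delta_pos": [0, 0, 8], "turn": [0, 0, 0], "hand": 0}, {"delta_pos": [0, 0, 14], "turn": [0, 0, 0], "hand": 0}, {"delta_pos": [0, 0, 15.5], "turn": [0, 0, 0], "hand": 0}, {"delta_pos": [0, 0, 16.2], "turn": [0, 0, 0], "hand": 0}, {"delta_pos": [0, 0, 16.7], "turn": [0, 0, 0], "hand": 0}, {"delta_pos": [0, 0, 17.2], "turn": [0, 0, 0], "hand": 0}, {"delta_pos": [0, 0, 17.6], "turn": [0, 0, 0], "hand": 0}, {"delta_pos": [0, 0, 17.6], "turn": [0, 0, 0], "hand": 0}]'

```text
t: 33.3
eef_pos: [0.6447, -0.0559, 0.2056]
eef_rot: [[0.984, 0.181, -0.0], [0.181, -0.984, 0.0], [-0.0, -0.0, -1.0]]
ft_force: [-0.8, -1.1, -0.1]
grip_width: -0.0002
```

Call:
send_rows --commands '[{"delta_pos": [0, 0, 0.4], "turn": [0, 0, 0], "hand": 0}, {"delta_pos": [0, 0, 0.8], "turn": [0, 0, 0], "hand": 0}, {"delta_pos": [0, 0, 1.2], "turn": [0, 0, 0], "hand": 0}, {"delta_pos": [0, 0, 1.5], "turn": [0, 0, 0], "hand": 0}, {"delta_pos": [0, 0, 1.5], "turn": [0, 0, 0], "hand": 0}, {"delta_pos": [0, 0, 1.5], "turn": [0, 0, 0], "hand": 0}, {"delta_pos": [0, 0, 1.5], "turn": [0, 0, 0], "hand": 0}, {"delta_pos": [0, 0, 1.5], "turn": [0, 0, 0], "hand": 0}]'

```text
t: 34.3
eef_pos: [0.6447, -0.0559, 0.2045]
eef_rot: [[0.984, 0.181, 0.0], [0.181, -0.984, -0.0], [0.0, 0.0, -1.0]]
ft_force: [-3.1, 0.4, 6.7]
grip_width: -0.0001
```

Call:
send_rows --commands '[{"delta_pos": [0, 0, -40], "turn": [0, 0, 0], "hand": 0}, {"delta_pos": [0, 0, -80], "turn": [0, 0, 0], "hand": 0.2}, {"delta_pos": [-20, 40, -110], "turn": [0, 0, 0], "hand": 0.5}, {"delta_pos": [-50, 90, -120], "turn": [0, 0, 0], "hand": 0.5}, {"delta_pos": [-80, 145, -120], "turn": [0, 0, 0], "hand": 0.5}, {"delta_pos": [-110, 200, -120], "turn": [0, 0, 0], "hand": 0.5}, {"delta_pos": [-140, 250, -120], "turn": [0, 0, 0], "hand": 0.5}, {"delta_pos": [-140, 270, -120], "turn": [0, 0, 0], "hand": 0.5}]'

```text
t: 35.3
eef_pos: [0.5534, -0.3511, 0.3241]
eef_rot: [[0.985, 0.175, -0.001], [0.175, -0.985, -0.001], [-0.001, 0.001, -1.0]]
ft_force: [0.7, 0.5, 0.4]
grip_width: 0.0434
```

Call:
send_rows --commands '[{"delta_pos": [0, 0, 0], "turn": [0, 0, 0], "hand": 0.5}, {"delta_pos": [0, 0, 0], "turn": [0, 0, 0], "hand": 0.5}, {"delta_pos": [0, 0, 0], "turn": [0, 0, 0], "hand": 0.5}, {"delta_pos": [0, 0, 0], "turn": [0, 0, 0], "hand": 0.5}, {"delta_pos": [0, 0, 0], "turn": [0, 0, 0], "hand": 0.5}, {"delta_pos": [0, 0, 0], "turn": [0, 0, 0], "hand": 0.5}, {"delta_pos": [0, 0, 0], "turn": [0, 0, 0], "hand": 0.5}, {"delta_pos": [0, 0, 0], "turn": [0, 0, 0], "hand": 0.5}]'

```text
t: 36.3
eef_pos: [0.5558, -0.3468, 0.3241]
eef_rot: [[0.984, 0.181, 0.0], [0.181, -0.984, 0.0], [0.0, -0.0, -1.0]]
ft_force: [-0.1, 0.3, 0.5]
grip_width: 0.0428
```

```bash
python3 -c "
from h import *
S=vision.snapshot('scene');T=vision.snapshot('top')
crop(S,240,200,115,100,4,'pics/w1.png');crop(T,290,200,115,100,4,'pics/w2.png')
cv2.imwrite('pics/w.png',cv2.resize(np.hstack([cv2.imread('pics/w1.png'),cv2.imread('pics/w2.png')]),(780,340)))"
```

```text
(no output)
```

View pics/w.png

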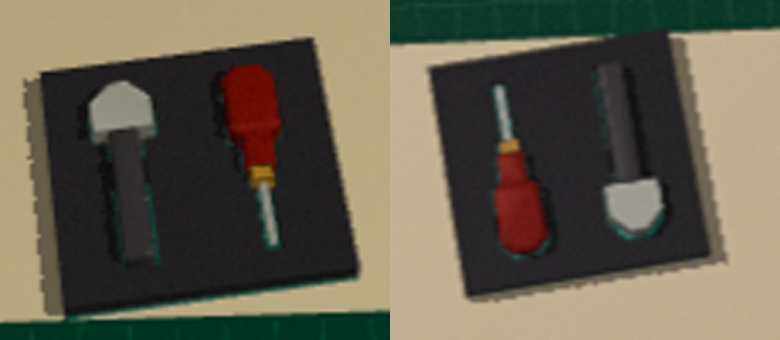

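Both tools lie in their cutouts the right way round, with the gripper clear and open.

```bash
python3 -c "
from station import job_done; print(job_done())"
```

```text
the job is handed in; nothing more can be done
None
```

I laid the red awl (the 130 mm one, not the ~100 mm look-alike) and then the strap-end punch into their own cutouts, the right way round. I pressed each past its nubs and let go, then handed the job in at about 36 s of the 72 s limit.

**Pressing:** The closed fingertips stopped on the awl at about 31.0 mm, with 26 N on it. They stopped at the same height on the middle of the punch (22 N), and at 31.1 mm on its struck end (7 N). A tool flat on the floor stands at 31 mm. I did not press on the awl's blade end or the punch's head end.

**Camera check:** The awl's point and the punch's struck end lie within about 1 mm of where they belong. The heights from the two views came out up to about 3 mm above the seated values, roughly the error of that measurement. For flatness I relied on the pressing.

**One correction:** On the way in, the punch caught the end wall of its cutout with about 7 N sideways, because I had gripped it 2–3 mm off. I lifted it, moved it back and lowered it again, and the sideways force went away.

I did not touch the hammer, jar, steel block or small awl, and they look unmoved in the pictures.

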